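Refit four control modules on the rail in reverse order

TASK

Move the four modules from the storage rack to the four bays of the mounting rail, in reverse order: the module that stands next to the rack's end plate goes into the bay farthest from the rail's end clamp, and so on along the row, so that the one farthest from the end plate ends up next to the end clamp. Each must end centred in its bay, upright, square to the rail and fully down astride it; set the modules down gently, never dropping or toppling one.

Things in the scene. Friction and masses are not known exactly. Their poses are not given: they have to be found in the camera images.
- relay: Loose plug-in relay: narrowest and tallest, white tower on grey foot. 75 (x) x 22 (y) mm. Stepped along x: end shoulders 34 mm high, middle nose 40 mm long in x, 22 mm wide, 84 mm high; grip the nose across x from above. Groove along y underneath, 51 mm wide, 9 mm deep, straddles the rail; feet on both sides. Origin: centre of underside at foot level, z up, y along the row. Starts in its cradle.
- breaker: Loose circuit breaker: white, black toggle (9 mm high) on top. 75 (x) x 30 (y) mm. Stepped along x: end shoulders 34 mm high, middle nose 40 mm long in x, 30 mm wide, 70 mm high; grip the nose across x from above. Groove along y underneath, 51 mm wide, 9 mm deep, straddles the rail; feet on both sides. Origin: centre of underside at foot level, z up, y along the row. Starts in its cradle.
- timer: Loose timer: light grey, round black dial (3 mm high) on top. 75 (x) x 38 (y) mm. Stepped along x: end shoulders 34 mm high, middle nose 40 mm long in x, 38 mm wide, 68 mm high; grip the nose across x from above. Groove along y underneath, 51 mm wide, 9 mm deep, straddles the rail; feet on both sides. Origin: centre of underside at foot level, z up, y along the row. Starts in its cradle.
- contactor: Loose contactor: widest, black, grey plate (2 mm high) on top. 75 (x) x 46 (y) mm. Stepped along x: end shoulders 34 mm high, middle nose 40 mm long in x, 46 mm wide, 76 mm high; grip the nose across x from above. Groove along y underneath, 51 mm wide, 9 mm deep, straddles the rail; feet on both sides. Origin: centre of underside at foot level, z up, y along the row. Starts in its cradle.
- cradle_relay: Fixed cradle in the rack where the plug-in relay stands at the start (all four look alike): dark grey plate 88 (x) x 58 (y) x 4 mm with a bar along y, 35 mm wide, 8 mm high. Origin: centre of underside, 8 mm above the table; the module's feet rest 4 mm above it. It stays put and so shows the plug-in relay's starting place.
- cradle_breaker: Fixed cradle in the rack where the circuit breaker stands at the start (all four look alike): dark grey plate 88 (x) x 58 (y) x 4 mm with a bar along y, 35 mm wide, 8 mm high. Origin: centre of underside, 8 mm above the table; the module's feet rest 4 mm above it. It stays put and so shows the circuit breaker's starting place.
- cradle_timer: Fixed cradle in the rack where the timer stands at the start (all four look alike): dark grey plate 88 (x) x 58 (y) x 4 mm with a bar along y, 35 mm wide, 8 mm high. Origin: centre of underside, 8 mm above the table; the module's feet rest 4 mm above it. It stays put and so shows the timer's starting place.
- cradle_contactor: Fixed cradle in the rack where the contactor stands at the start (all four look alike): dark grey plate 88 (x) x 58 (y) x 4 mm with a bar along y, 35 mm wide, 8 mm high. Origin: centre of underside, 8 mm above the table; the module's feet rest 4 mm above it. It stays put and so shows the contactor's starting place.
- rack: Storage rack, fixed: plywood base 96 (x) x 300 (y) x 8 mm; cradle centres at its y = -99, -33, 33, 99 mm, order varies. Upright plywood end plate at the +y end (y = 143 mm, 80 mm wide, top at 68 mm). Origin: centre of underside on the table, y along the row, yaw within 0.14 rad of world. Rack or rail may be the nearer to the robot.
- rail: Fixed metal plate 110 (x) x 310 (y) x 4 mm with a rail along y, 35 mm wide, top at 12 mm. Dividers 3 mm thick, tops at 20 mm, at y = -132, -66, 0, 66, 132 mm part four bays, centres x = 0, y = -99, -33, 33, 99 mm. A seated module's origin is 4 mm above this one. Grey end clamp 50 mm high at +y end (y = 142 mm). Origin: centre of underside on the table; yaw within 0.14 rad of world.

How it is judged:
By the outcome, as a careful person would: the job done as asked, in the order asked, and still so for the second after the job is handed in, with the robot touching nothing.
It also fails if it takes over 106 s, if anything falls off the work surface, if the arm or the gripper's body presses on something with over 40 N, if the wrist force passes 120 N, or if a joint passes its speed limit or range.

ROBOT

A 6-joint arm with a two-finger parallel gripper is mounted at the origin on the work surface. World frame = base frame: x ahead of the robot, y to its left, z up, the work surface at z = 0. Lengths are in m, angles in rad, forces in N, time in s.
With the tool pointing down it reaches from about 0.425 to 0.925 m from the base axis. Payload 12.5 kg.
Tool frame: the origin (TCP) lies between the finger pads; the fingertips stand 11 mm ahead of it and the grasp point (between the pads) lies 8 mm behind it (manip.finger_overhang is the distance from the TCP to the fingertips, in m); z points along the fingers, y is the direction in which the jaws open and shut (so a half turn about z gives the same grasp; the last joint's range is limited). The gripper opens to 85 mm and grips with 20 to 120 N. Pads are 22 mm wide; open, the fingers measure 114 mm over their backs; the gripper's body (76 mm by 85 mm) begins 54 mm behind the grasp point. The pads swing forward as they close: fully open they stand 13 mm farther back than shut.
Start: joints at [-1.449, 0.491, 1.559, -0, 1.092, -0.106], TCP at [0.141, -0.609, 0.242] pointing down, gripper open.
Joint ranges: [-3.1, 3.1], [-0.84, 2.19], [0.05, 2.79], [-1.13, 4.28], [0.06, 2.93], [-2.69, 2.69]. Speed limits (rad/s): [2.22, 2.22, 2.79, 3.14, 3.14, 3.14].

INTERFACE

Orientations are given as a unit quaternion [w, x, y, z].
In Python, from station import manip, vision, ticket gives the robot as it stands. The module is installed in compiled form; this text tells all that it offers.
- The arm moves only by the tool carry_out, never from a script. Its argument "steps" is a list of rows, each a list of 3 entries, a list of its own where there are three numbers: the turn, a rotation vector about the world's x, y, z in degrees, then the shift along the world's x, y, z in m, then the opening in per cent of the stroke, from 0 (shut) to 100 (fully open). A call has 1 to 5 rows; each row shifts and turns the pose as measured when the row begins; what a row does not reach is not made up. A row lasts 1/8 s, in which the tool goes at most 62.5 mm and 10.7 degrees, less where a joint would pass 70% of its speed; a pose out of reach is approached as far as the arm can. A call with a gripper value outside its range is refused whole. The fingers move at their own pace and stop on an object; the grip force is fixed at half the most. Time passes only in rows, so rows that do not move let the fingers close. It gives the time, the measured TCP pose, the force and the opening at its end, in the units of the state.
- manip.sense(): the state, without advancing time (a new reading comes with each control period).
- vision.get_image(name): name is "scene" or "top" or "wrist"; returns the picture (420x560x3 uint8, red, green, blue); there is no depth.
- vision.get_calibration(name): a dict with "intrinsics" (3x3 intrinsics, pixels), "R" (3x3) and "t" (3): a world point X has camera coordinates R X + t; the wrist camera has in their place "hand_eye" (4x4, takes a point from camera to tool coordinates, whose origin is the TCP and whose axes are the flange's). Camera axes: x right, y down, z forward; pixel columns grow to the right and rows downward; lengths in m; the calibration is good to about 2 mm. The wrist camera is an equidistant fisheye: a pixel r from the principal point sees the ray r / f radians off the axis. A picture is of the moment at which its call begins: read the wrist's pose just before it. get_calibration takes no time and is no camera call.
- ticket.close_job(): hands the job in, once; it reports no verdict.
The state is a dict: "time": time; "q": joint angles; "dq": joint speeds; "joint_torque": joint torques, N m; "position": TCP position; "ee_rot": TCP orientation; "contact_force": force on the tool from outside, world axes, zero at the start; "ft_torque": the same for the moment, N m; "gripper_width": finger opening in m.
Only numpy, scipy, OpenCV 4.12 (cv2) and the standard library are available. Lean on these libraries where they do the work, as an engineer would, in place of code of your own. Each camera call takes 0.05 s, during which the arm holds its last target.

## Working session

There is one attempt and no reset: what is moved stays moved. The work goes in short steps, Python scripts to look and compute and a tool call to move; the robot and the scene stay as the last step left them, time stands still between calls to the robot, and variables do not carry over. Pictures are saved under pics/ and viewed, and the job is handed in when it is done.

Besides the shell and the picture viewer there is one more tool, called after "Call:" as name(argument=value, ...) on one line, values as JSON. carry_out: Moves the arm, as the interface text tells. Its arguments: {"type":"object","properties":{"steps":{"type":"array"}},"required":["steps"]}

```bash
mkdir -p pics; ls; python3 - <<'E'
from station import manip, vision, ticket
import cv2
print(manip.sense())
for n in ["scene","top","wrist"]:
    im=vision.get_image(n); cv2.imwrite(f"pics/{n}0.png",im[:,:,::-1])
    print(n,vision.get_calibration(n))
E
```

```text
pics
{'time': 0.0, 'q': array([-1.44859252e+00,  4.91581074e-01,  1.55945883e+00, -3.63337161e-05,
        1.09167828e+00, -1.05602489e-01]), 'dq': array([ 0.00070745,  0.00063067,  0.00069499, -0.00089962, -0.00114597,
       -0.00102421]), 'joint_torque': array([ 1.14379156e-03, -6.18449020e+01, -2.61591804e+01, -1.50975716e-04,
        4.05816478e-03,  2.22654808e-05]), 'position': array([ 0.14113753, -0.60863769,  0.24171113]), 'ee_rot': array([-5.62609730e-04,  9.93518936e-01,  1.13665325e-01, -2.07872821e-05]), 'contact_force': array([ 0.14443077, -0.60347836, -0.49832195]), 'ft_torque': array([ 0.0138998 , -0.00796296,  0.00883888]), 'gripper_width': 0.08535658298707503}
scene {'intrinsics': array([[470.56041944,   0.        , 281.26414743],
       [  0.        , 470.56041944, 203.62319306],
       [  0.        ,   0.        ,   1.        ]]), 'R': array([[ 0.59929702,  0.80045157,  0.01097097],
       [ 0.6246355 , -0.45900461, -0.63177944],
       [-0.50067312,  0.38547639, -0.77507056]]), 't': array([-0.31673203, -0.3383778 ,  1.0712181 ])}
top {'intrinsics': array([[421.22
[... 174 characters left out ...]
0681, -0.01883992],
       [-0.99325595,  0.00774595, -0.11568323],
       [ 0.11580682,  0.01806471, -0.99310747]]), 't': array([-0.01580035,  0.53845288,  0.64962771])}
wrist {'intrinsics': array([[325.1922621 ,   0.        , 281.59956674],
       [  0.        , 325.1922621 , 210.77697547],
       [  0.        ,   0.        ,   1.        ]]), 'hand_eye': array([[ 1.25451448e-03, -9.59249242e-01, -2.82558521e-01,
         7.25132328e-02],
       [ 9.99997626e-01,  7.00026460e-04,  2.06333062e-03,
        -7.54323443e-04],
       [-1.78144989e-03, -2.82560438e-01,  9.59247843e-01,
        -1.32328341e-01],
       [ 0.00000000e+00,  0.00000000e+00,  0.00000000e+00,
         1.00000000e+00]])}
```

View pics/scene0.png

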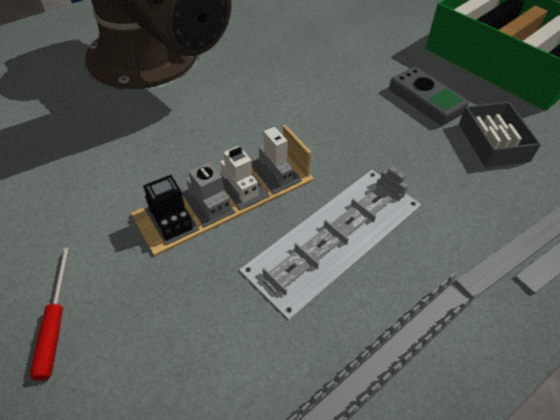

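View pics/top0.png

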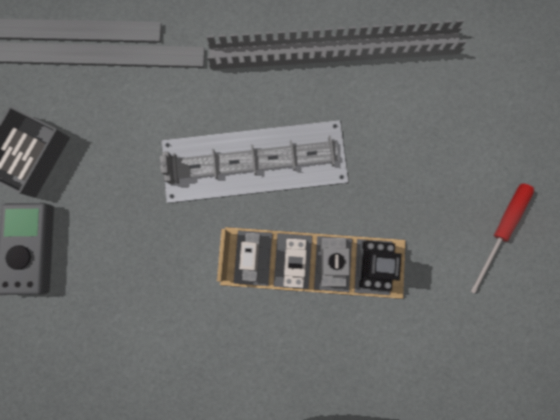

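View pics/wrist0.png

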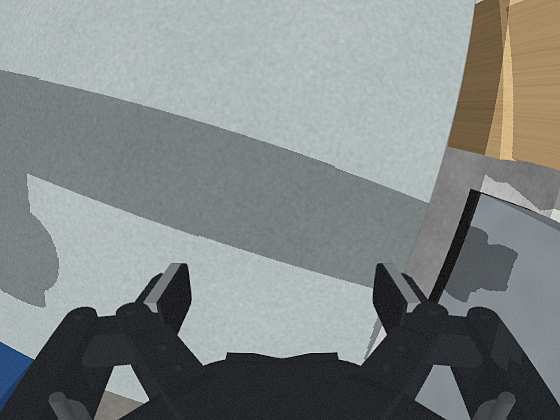

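```bash
cat > h.py <<'E'
from station import manip, vision, ticket
import numpy as np, cv2
from scipy.spatial.transform import Rotation as Ro
def rmat(q): return Ro.from_quat(np.r_[q[1:],q[0]]).as_matrix()
def fixed(n,uv,z):
    c=vision.get_calibration(n);K=c["intrinsics"];R=c["R"];t=c["t"]
    uv=np.atleast_2d(uv).astype(float)
    d=(np.c_[uv,np.ones(len(uv))]@np.linalg.inv(K).T)@R; o=-R.T@t
    return o+d*((z-o[2])/d[:,2])[:,None]
def proj(n,X):
    c=vision.get_calibration(n);p=np.atleast_2d(X)@c["R"].T+c["t"];p=p@c["intrinsics"].T
    return p[:,:2]/p[:,2:]
def wr(uv,z,s):
    c=vision.get_calibration("wrist");K=c["intrinsics"];H=c["hand_eye"]
    uv=np.atleast_2d(uv).astype(float)
    a=(uv-K[:2,2])/K[0,0];th=np.linalg.norm(a,axis=1)
    d=np.c_[a/th[:,None]*np.sin(th)[:,None],np.cos(th)]
    R=rmat(s["ee_rot"]);o=R@H[:3,3]+s["position"];d=d@(R@H[:3,:3]).T
    return o+d*((z-o[2])/d[:,2])[:,None]
def st():
    s=manip.sense();R=rmat(s["ee_rot"])
    print("t",round(s["time"],2),"p",s["position"].round(4),"yaw_y",np.degrees(np.arctan2(R[1,1],R[0,1])).round(2),"tz",R[:,2].round(4),"w",round(s["gripper_width"],4),"F",s["contact_force"].round(1))
    return s
E
python3 - <<'E'
import cv2
im=cv2.imread("pics/top0.png")
c=cv2.resize(im[215:310,205:420],None,fx=3.7,fy=3.7,interpolation=cv2.INTER_CUBIC);cv2.imwrite("pics/top0_rack.png",c)
c=cv2.resize(im[112:210,150:360],None,fx=3.8,fy=3.8,interpolation=cv2.INTER_CUBIC);cv2.imwrite("pics/top0_rail.png",c)
E
python3 - <<'E'
from h import *
im=vision.get_image("top"); hsv=cv2.cvtColor(im,cv2.COLOR_RGB2HSV)
m=((hsv[...,0]>8)&(hsv[...,0]<28)&(hsv[...,1]>80)).astype(np.uint8)
m[:200]=0;m[320:]=0
ys,xs=np.nonzero(m);pts=np.c_[xs,ys].astype(np.float32)
print(len(pts),cv2.minAreaRect(pts))
m2=((hsv[...,1]<45)&(hsv[...,2]>115)).astype(np.uint8)*255;m2[:110]=0;m2[215:]=0
m2=cv2.morphologyEx(m2,cv2.MORPH_CLOSE,np.ones((9,9)))
cs,_=cv2.findContours(m2,cv2.RETR_EXTERNAL,cv2.CHAIN_APPROX_NONE);c=max(cs,key=cv2.contourArea)
print(cv2.contourArea(c),cv2.minAreaRect(c)); b=cv2.boxPoints(cv2.minAreaRect(c));print(b,fixed("top",b,.004))
E
```

```text
2448 ((311.5507507324219, 262.2893371582031), (185.3848114013672, 57.78135681152344), 4.085616588592529)
14540.5 ((237.5, 159.0), (98.0, 225.0), 90.0)
[[125. 110.]
 [350. 110.]
 [350. 208.]
 [125. 208.]] [[ 0.73424994  0.24736937  0.004     ]
 [ 0.72921205 -0.14405749  0.004     ]
 [ 0.55834581 -0.13973807  0.004     ]
 [ 0.56149725  0.24101993  0.004     ]]
```

```bash
echo
```

```text
(no output)
```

View pics/top0_rack.png

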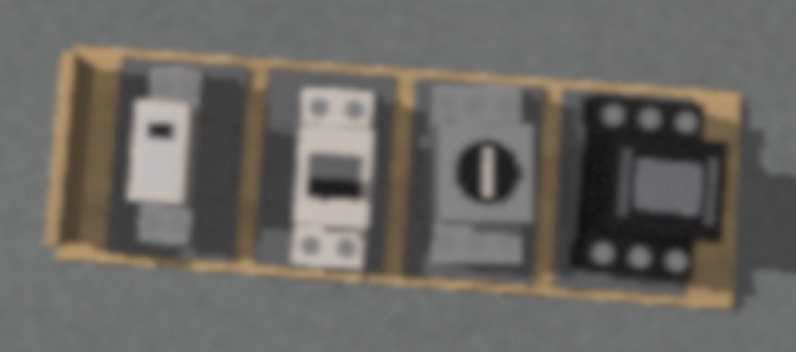

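View pics/top0_rail.png

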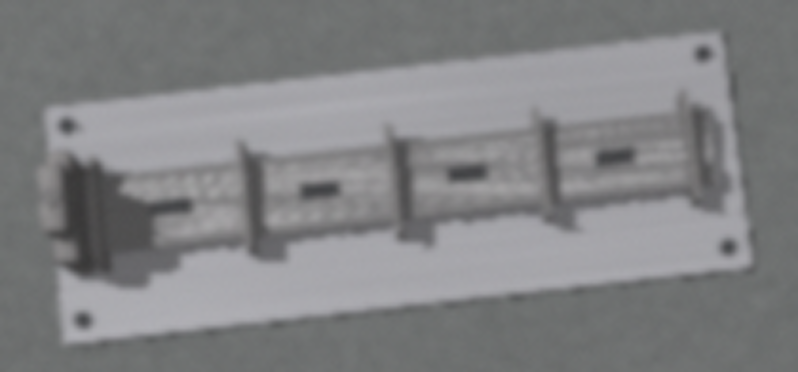

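```bash
cat >> h.py <<'E'
def fit2(L,W):  # rigid 2D fit local->world
    L=np.array(L,float);W=np.array(W,float)[:,:2];lc=L.mean(0);wc=W.mean(0)
    a=L-lc;b=W-wc;th=np.arctan2((a[:,0]*b[:,1]-a[:,1]*b[:,0]).sum(),(a*b).sum())
    R=np.array([[np.cos(th),-np.sin(th)],[np.sin(th),np.cos(th)]])
    o=wc-R@lc;return o,th,((R@L.T).T+o-W)*1000
E
python3 - <<'E'
from h import *
cr=lambda P,s,o:(np.array(P)+.5)/s-.5+np.array(o)
P=cr([(45,107),(722,32),(752,265),(64,344)],3.8,(150,112))
W=fixed("top",P,.004);print(W)
o,th,r=fit2([(.055,.155),(.055,-.155),(-.055,-.155),(-.055,.155)],W);print("rail",o,np.degrees(th),r.round(1))
P=cr([(742,92),(734,307),(48,258)],3.7,(205,215))
W=fixed("top",P,.008);print(W)
o2,th2,r=fit2([(.048,-.15),(-.048,-.15),(-.048,.15)],W);print("rack",o2,np.degrees(th2),r.round(1))
for n,P in dict(rail=(o,th),rack=(o2,th2)).items():
  for y in(-.099,-.033,.033,.099): print(n,y,(P[0]+y*np.array([-np.sin(P[1]),np.cos(P[1])])).round(4))
# module tops
tops=dict(relay=((158,150),.096),breaker=((334,178),.082),timer=((484,172),.080),contactor=((655,190),.088))
for k,(p,z) in tops.items(): print(k,fixed("top",cr([p],3.7,(205,215)),z).round(4))
# scene check
E
```

```text
[[ 0.6799913   0.18193632  0.004     ]
 [ 0.71146879 -0.1257956   0.004     ]
 [ 0.60389561 -0.13671377  0.004     ]
 [ 0.57092451  0.17050365  0.004     ]]
rail [0.64157005 0.02248265] 5.97265143744093 [[ 0.2  0.4]
 [ 0.9 -0.2]
 [-0.9 -0.7]
 [-0.2  0.4]]
[[ 0.50448996 -0.22867792  0.008     ]
 [ 0.40993091 -0.22136772  0.008     ]
 [ 0.43270305  0.08130305  0.008     ]]
rack [ 0.46892308 -0.07432701] -4.5096038951710895 [[ 0.5  1. ]
 [-0.7  1.3]
 [ 0.2 -2.3]]
rail -0.099 [ 0.6519 -0.076 ]
rail -0.033 [ 0.645  -0.0103]
rail 0.033 [0.6381 0.0553]
rail 0.099 [0.6313 0.1209]
rack -0.099 [ 0.4611 -0.173 ]
rack -0.033 [ 0.4663 -0.1072]
rack 0.033 [ 0.4715 -0.0414]
rack 0.099 [0.4767 0.0244]
relay [[0.4777 0.0244 0.096 ]]
breaker [[ 0.4665 -0.0447  0.082 ]]
timer [[ 0.4686 -0.1046  0.08  ]]
contactor [[ 0.461  -0.1706  0.088 ]]
```

Call:
carry_out(steps=[[[0, 0, 7.2], [0.036, 0.052, 0.01], 100], [[0, 0, 7.2], [0.036, 0.052, 0.01], 100], [[0, 0, 7.2], [0.036, 0.052, 0.01], 100], [[0, 0, 7.2], [0.036, 0.052, 0.01], 100], [[0, 0, 7.2], [0.036, 0.052, 0.01], 100]])

```text
time: 0.82
position: [0.3165, -0.3523, 0.2893]
ee_rot: [-0.001, 0.907, 0.421, -0.0]
contact_force: [0.3, -1.5, -0.2]
gripper_width: 0.0856
```

Call:
carry_out(steps=[[[0, 0, 7.2], [0.036, 0.052, 0], 100], [[0, 0, 7.2], [0.036, 0.052, 0], 100], [[0, 0, 7.2], [0.036, 0.052, 0], 100], [[0, 0, 7.2], [0.036, 0.052, 0], 100], [[0, 0, 0], [0, 0, 0], 100]])

```text
time: 1.45
position: [0.4594, -0.1428, 0.2905]
ee_rot: [0.0, 0.766, 0.642, 0.0]
contact_force: [0.4, -0.7, 0.1]
gripper_width: 0.0854
```

```bash
python3 -c "
from h import *
st()"
```

```text
t 1.45 p [ 0.4594 -0.1428  0.2905] yaw_y -10.08 tz [ 6.e-04 -0.e+00 -1.e+00] w 0.0854 F [ 0.4 -0.7  0.1]
```

Call:
carry_out(steps=[[[0, 0, 5.6], [0.04, 0.045, 0.01], 100], [[0, 0, 0], [0.04, 0.045, 0.01], 100], [[0, 0, 0], [0, 0.03, 0], 100], [[0, 0, 0], [0, 0, 0], 100]])

```text
time: 1.95
position: [0.5397, -0.0234, 0.3103]
ee_rot: [0.0, 0.735, 0.678, -0.0]
contact_force: [-1.2, -1.1, 0.3]
gripper_width: 0.0857
```

```bash
python3 -c "
from h import *
s=st(); im=vision.get_image('wrist');cv2.imwrite('pics/w1.png',im[:,:,::-1])
import pickle;pickle.dump(s,open('w1.pkl','wb'))"
```

```text
t 1.95 p [ 0.5397 -0.0234  0.3103] yaw_y -4.63 tz [-5.e-04 -6.e-04 -1.e+00] w 0.0857 F [-1.2 -1.1  0.3]
```

View pics/w1.png

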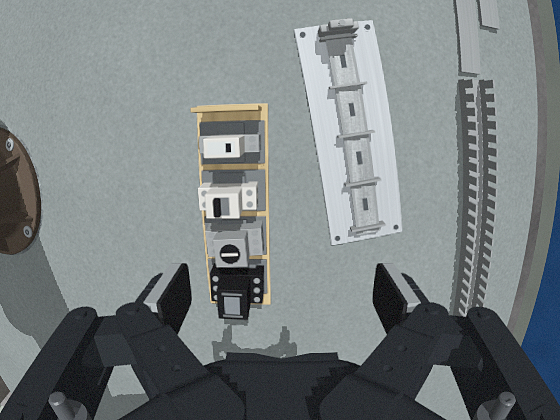

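```bash
python3 - <<'E'
import cv2
im=cv2.imread("pics/w1.png")
a=cv2.resize(im[10:255,285:410],None,fx=2.4,fy=2.4,interpolation=cv2.INTER_CUBIC)
b=cv2.resize(im[90:335,180:285],None,fx=2.4,fy=2.4,interpolation=cv2.INTER_CUBIC)
cv2.imwrite("pics/w1z.png",cv2.hconcat([a,b]));print(a.shape)
E
```

```text
(588, 300, 3)
```

View pics/w1z.png

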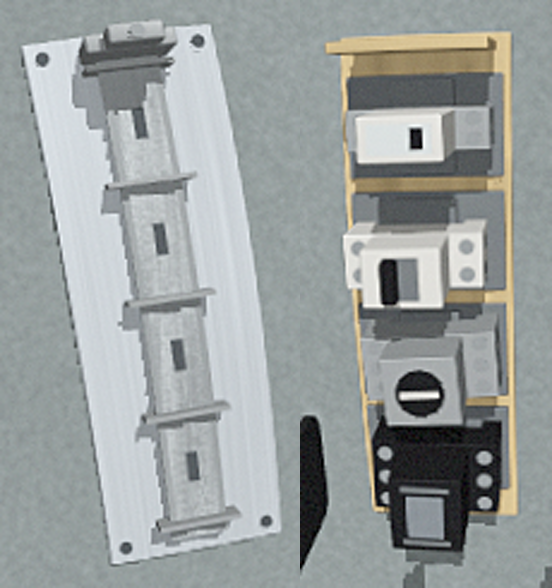

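```bash
python3 - <<'E'
from h import *
import pickle
s=pickle.load(open('w1.pkl','rb'))
cr=lambda P,o:(np.array(P,float)+.5)/2.4-.5+np.array(o)
W=wr(cr([(22,45),(207,23),(281,531),(113,563)],(285,10)),.004,s)
o,th,r=fit2([(-.055,.155),(.055,.155),(.055,-.155),(-.055,-.155)],W);print("rail",o.round(4),np.degrees(th),r.round(1))
# slots at rail top 12mm
S=wr(cr([(140,122),(162,239),(178,355),(194,466)],(285,10)),.012,s)
o1,th1,r=fit2([(0,.099),(0,.033),(0,-.033),(0,-.099)],S);print("slots",S.round(4),o1.round(4),np.degrees(th1),r.round(1))
W=wr(cr([(211,33),(217,514),(76,511)],(180,90)),.008,s)
o2,th2,r=fit2([(.048,.15),(.048,-.15),(-.048,-.15)],W);print("rack",o2.round(4),np.degrees(th2),r.round(1))
for y in(-.099,-.033,.033,.099): print(y,(o2+y*np.array([-np.sin(th2),np.cos(th2)])).round(4))
T=dict(relay=([(356,115),(442,109),(452,160),(357,163)],.096),breaker=([(362,247),(443,245),(445,306),(364,310)],.082),timer=([(381,346),(462,340),(466,421),(384,426)],.08),contactor=([(391,478),(466,470),(466,550),(395,547)],.088))
for k,(P,z) in T.items():
    w=wr(cr(np.array(P)-[300,0],(180,90)),z,s);print(k,w.mean(0).round(4),(np.linalg.norm(w-np.roll(w,-1,0),axis=1)*1000).round(1))
S=fixed("top",(np.array([(173,206),(320,190),(468,173),(615,157)])+.5)/3.8-.5+np.array([150,112]),.012)
o1,th1,r=fit2([(0,.099),(0,.033),(0,-.033),(0,-.099)],S);print("topslots",S.round(4),o1.round(4),np.degrees(th1),r.round(1))
E
```

```text
rail [0.6425 0.0218] 6.235964761302368 [[-1.1 -0. ]
 [ 1.2  0.2]
 [ 0.4  0.3]
 [-0.5 -0.5]]
slots [[ 0.6326  0.1202  0.012 ]
 [ 0.6402  0.0539  0.012 ]
 [ 0.6461 -0.0118  0.012 ]
 [ 0.6542 -0.0776  0.012 ]] [0.6433 0.0212] 6.117651201752938 [[ 0.1 -0.6]
 [-0.4  0.1]
 [ 0.7  0.2]
 [-0.4  0.3]]
rack [ 0.4701 -0.0772] -4.323236525846271 [[ 0.1  0.2]
 [ 1.  -0.1]
 [-1.  -0.1]]
-0.099 [ 0.4626 -0.1759]
-0.033 [ 0.4676 -0.1101]
0.033 [ 0.4726 -0.0442]
0.099 [0.4776 0.0216]
relay [0.4796 0.0233 0.096 ] [39.4 23.4 43.8 21.9]
breaker [ 0.4697 -0.0455  0.082 ] [39.8 30.5 40.8 32. ]
timer [ 0.4717 -0.1029  0.08  ] [41.5 44.7 43.8 45. ]
contactor [ 0.4659 -0.1751  0.088 ] [40.8 51.7 39.8 45.2]
topslots [[ 0.6314  0.121   0.012 ]
 [ 0.638   0.0554  0.012 ]
 [ 0.6451 -0.0106  0.012 ]
 [ 0.6517 -0.076   0.012 ]] [0.6416 0.0225] 5.893684800172038 [[-0.  -0. ]
 [ 0.1 -0.1]
 [-0.1  0.2]
 [ 0.  -0. ]]
```

Call:
carry_out(steps=[[[0, 0, 0.2], [-0.02, 0.016, -0.043], 100], [[0, 0, 0], [-0.02, 0.016, -0.043], 100], [[0, 0, 0], [-0.021, 0.015, -0.043], 100], [[0, 0, 0], [0, 0, 0], 100]])

```text
time: 2.5
position: [0.4764, 0.0176, 0.1789]
ee_rot: [0.001, 0.737, 0.676, -0.0]
contact_force: [-0.0, -0.0, 1.4]
gripper_width: 0.0853
```

```bash
cat > snap.py <<'E'
from h import *
import sys,pickle
n=sys.argv[1];s=st();im=vision.get_image('wrist');cv2.imwrite(f'pics/{n}.png',im[:,:,::-1]);pickle.dump(s,open(n+'.pkl','wb'))
E
python3 snap.py w2
```

```text
t 2.5 p [0.4764 0.0176 0.1789] yaw_y -4.93 tz [ 0.0018 -0.0023 -1.    ] w 0.0853 F [-0.  -0.   1.4]
```

View pics/w2.png

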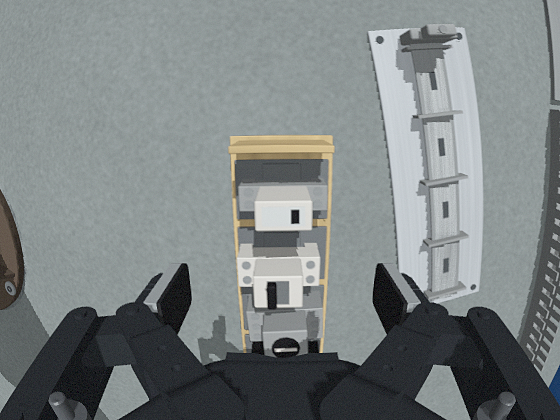

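```bash
python3 - <<'E'
import cv2
im=cv2.imread("pics/w2.png")
cv2.imwrite("pics/w2z.png",cv2.resize(im[125:360,215:345],None,fx=2.5,fy=2.5,interpolation=cv2.INTER_CUBIC))
E
```

```text
(no output)
```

View pics/w2z.png

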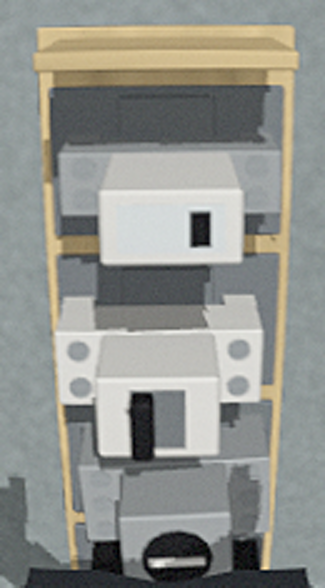

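```bash
python3 - <<'E'
from h import *
import pickle
s=pickle.load(open('w2.pkl','rb'))
cr=lambda P:(np.array(P,float)+.5)/2.5-.5+np.array((215,125))
for k,P,z in (("relay",[(98,192),(241,190),(243,264),(98,262)],.096),("breaker",[(97,378),(218,376),(220,458),(98,456)],.082),("timer",[(120,518),(226,514)],.08)):
    w=wr(cr(P),z,s);d=w[1]-w[0];print(k,w.mean(0).round(4),np.degrees(np.arctan2(d[1],d[0])).round(1),(np.linalg.norm(w-np.roll(w,-1,0),axis=1)*1000).round(1),w.round(4).tolist())
# slots
S=wr([(433,81),(441,147),(446,210),(446,265)],.012,s)
print(S.round(4),fit2([(0,.099),(0,.033),(0,-.033),(0,-.099)],S))
E
```

```text
relay [0.4784 0.0227 0.096 ] -4.1 [39.2 21.6 40.9 20.4] [[0.4596, 0.0346, 0.096], [0.4987, 0.0318, 0.096], [0.498, 0.0102, 0.096], [0.4573, 0.0143, 0.096]]
breaker [ 0.4688 -0.0463  0.082 ] -3.8 [38.5 31.5 40.8 30. ] [[0.4508, -0.0298, 0.082], [0.4891, -0.0323, 0.082], [0.488, -0.0638, 0.082], [0.4474, -0.0595, 0.082]]
timer [ 0.4702 -0.0888  0.08  ] -2.3 [37.4 37.4] [[0.4515, -0.0881, 0.08], [0.4889, -0.0895, 0.08]]
[[ 0.6335  0.1197  0.012 ]
 [ 0.64    0.0539  0.012 ]
 [ 0.6483 -0.0126  0.012 ]
 [ 0.655  -0.078   0.012 ]] (array([0.64417446, 0.02074181]), np.float64(0.11009051770443291), array([[-0.16185655, -0.53319485],
       [ 0.58698621, -0.31611196],
       [-0.50201276,  0.54559251],
       [ 0.0768831 ,  0.3037143 ]]))
```

Call:
carry_out(steps=[[[0, 0, 0.5], [0.002, 0.005, -0.04], 100], [[0, 0, 0], [0, 0, -0.04], 100], [[0, 0, 0], [0, 0, -0.02], 100], [[0, 0, 0], [0, 0, 0], 100]])

```text
time: 3.05
position: [0.4875, 0.0169, 0.0834]
ee_rot: [0.008, 0.736, 0.677, 0.005]
contact_force: [0.7, 0.2, -0.1]
gripper_width: 0.0855
```

```bash
python3 -c "
from h import *
st()"
```

```text
t 3.05 p [0.4875 0.0169 0.0834] yaw_y -4.76 tz [ 0.019  -0.0046 -0.9998] w 0.0855 F [ 0.7  0.2 -0.1]
```

```bash
python3 -c "
from h import *
s=st();print(s['q'].round(3),s['dq'].round(3))"
```

```text
t 3.05 p [0.4875 0.0169 0.0834] yaw_y -4.76 tz [ 0.019  -0.0046 -0.9998] w 0.0855 F [ 0.7  0.2 -0.1]
[-0.1    0.538  2.054 -0.005  0.53  -0.012] [-0.013 -0.024 -0.028 -0.004  0.017 -0.005]
```

Call:
carry_out(steps=[[[0.3, 1.1, 0.3], [-0.009, 0.006, 0], 100], [[0, 0, 0], [0, 0, 0], 100]])

```text
time: 3.3
position: [0.4796, 0.0222, 0.0858]
ee_rot: [0.001, 0.734, 0.679, 0.001]
contact_force: [0.2, 0.3, -0.4]
gripper_width: 0.0857
```

```bash
python3 -c "
from h import *
s=st();print(s['q'].round(3),s['dq'].round(3))"
```

```text
t 3.3 p [0.4796 0.0222 0.0858] yaw_y -4.51 tz [ 2.3e-03  7.0e-04 -1.0e+00] w 0.0857 F [ 0.2  0.3 -0.4]
[-9.200e-02  5.300e-01  2.061e+00  2.000e-03  5.480e-01 -1.500e-02] [-0.01  -0.011 -0.022 -0.003  0.003 -0.001]
```

Call:
carry_out(steps=[[[0, 0.1, 0], [-0.001, 0.001, -0.011], 100], [[0, 0, 0], [0, 0, -0.011], 100], [[0, 0, 0], [0, 0, 0], 100]])

```text
time: 3.68
position: [0.4791, 0.0233, 0.0635]
ee_rot: [0.001, 0.734, 0.679, 0.001]
contact_force: [-0.4, -0.4, -0.8]
gripper_width: 0.0853
```

```bash
python3 snap.py w3
```

```text
t 3.67 p [0.4791 0.0233 0.0635] yaw_y -4.49 tz [ 2.9e-03  5.0e-04 -1.0e+00] w 0.0853 F [-0.4 -0.4 -0.8]
```

View pics/w3.png

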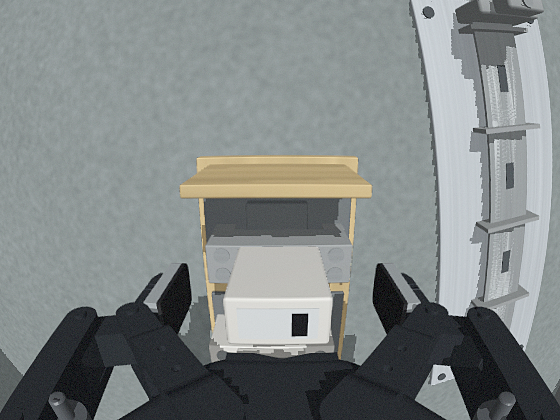

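Call:
carry_out(steps=[[[0, 0, 0], [0, 0, 0], 0], [[0, 0, 0], [0, 0, 0], 0], [[0, 0, 0], [0, 0, 0], 0], [[0, 0, 0], [0, 0, 0], 0]])

```text
time: 4.22
position: [0.4795, 0.0233, 0.0642]
ee_rot: [0.001, 0.734, 0.679, 0.002]
contact_force: [0.8, -0.2, -1.5]
gripper_width: 0.0392
```

```bash
python3 snap.py w4
```

```text
t 4.22 p [0.4795 0.0233 0.0642] yaw_y -4.48 tz [ 3.8e-03  4.0e-04 -1.0e+00] w 0.0392 F [ 0.8 -0.2 -1.5]
```

View pics/w4.png

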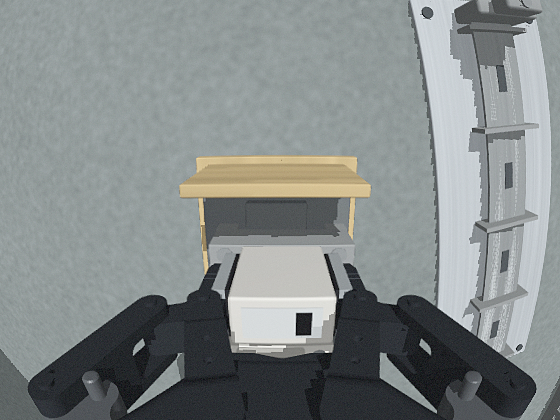

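Call:
carry_out(steps=[[[0, 0, 0], [0, 0, 0.02], 0], [[0, 0, 0], [0, 0, 0.04], 0], [[0, 0, 0], [0, 0, 0.04], 0], [[0, 0, 2.6], [0.03, -0.015, 0.01], 0], [[0, 0, 2.6], [0.04, -0.025, 0], 0]])

```text
time: 4.9
position: [0.5485, -0.0162, 0.1782]
ee_rot: [0.0, 0.701, 0.713, 0.001]
contact_force: [0.9, 0.1, -0.8]
gripper_width: 0.0391
```

```bash
python3 -c "
from h import *
s=st()"
```

```text
t 4.9 p [ 0.5485 -0.0162  0.1782] yaw_y 0.97 tz [ 1.6e-03  4.0e-04 -1.0e+00] w 0.0391 F [ 0.9  0.1 -0.8]
```

Call:
carry_out(steps=[[[0, 0, 2.5], [0.035, -0.02, -0.01], 0], [[0, 0, 2.6], [0.035, -0.02, -0.01], 0], [[0, 0, 0], [0.034, -0.02, -0.02], 0], [[0, 0, 0], [0, 0, -0.01], 0], [[0, 0, 0], [0, 0, 0], 0]])

```text
time: 5.52
position: [0.6565, -0.0796, 0.126]
ee_rot: [0.001, 0.668, 0.744, 0.001]
contact_force: [0.2, -0.2, -0.2]
gripper_width: 0.0395
```

```bash
python3 snap.py w5;  python3 -c "
from h import *
cv2.imwrite('pics/t5.png',cv2.resize(vision.get_image('top')[100:310,140:420],None,fx=2.8,fy=2.8,interpolation=cv2.INTER_CUBIC)[:,:,::-1])"
```

```text
t 5.53 p [ 0.6565 -0.0796  0.126 ] yaw_y 6.2 tz [ 2.e-03  6.e-04 -1.e+00] w 0.0395 F [ 0.2 -0.2 -0.2]
```

View pics/w5.png

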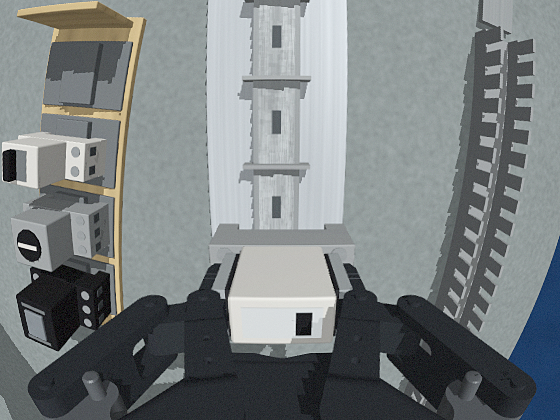

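View pics/t5.png

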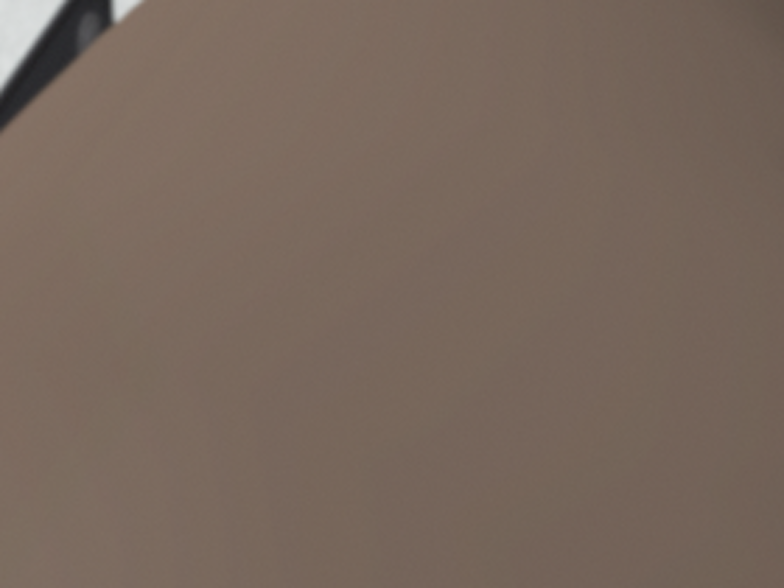

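```bash
python3 - <<'E'
from h import *
import pickle
s=pickle.load(open('w5.pkl','rb'))
im=cv2.imread("pics/w5.png");g=cv2.cvtColor(im,cv2.COLOR_BGR2GRAY)
C=[]
for u,v in((276,36),(277,121),(276,206)):
    b=(g[v-20:v+20,u-14:u+14]<75).astype(np.uint8);n,l,stt,c=cv2.connectedComponentsWithStats(b)
    i=1+np.argmax(stt[1:,4]);print(stt[i],c[i]+[u-14,v-20]);C.append(c[i]+[u-14,v-20])
S=wr(C,.012,s);print(S.round(4));o,th,r=fit2([(0,.099),(0,.033),(0,-.033)],S);print(o.round(4),np.degrees(th),r.round(1))
print("bay",o-.099*np.array([-np.sin(th),np.cos(th)]))
cv2.imwrite("pics/w5z.png",cv2.resize(im[200:360,190:380],None,fx=3.5,fy=3.5,interpolation=cv2.INTER_CUBIC))
E
```

```text
Traceback (most recent call last):
ValueError: attempt to get argmax of an empty sequence
```

```bash
cat >> h.py <<'E'
def slots(n,guess,ys,thr=105):
    import pickle
    s=pickle.load(open(n+'.pkl','rb'));g=cv2.cvtColor(cv2.imread(f"pics/{n}.png"),cv2.COLOR_BGR2GRAY);C=[]
    for u,v in guess:
        a=g[v-16:v+16,u-10:u+10];b=(a<thr).astype(np.uint8)
        k,l,q,c=cv2.connectedComponentsWithStats(b)
        if k<2: print("none",a.min());continue
        i=1+np.argmax(q[1:,4]);print(q[i][2:],(c[i]+[u-10,v-16]).round(1));C.append(c[i]+[u-10,v-16])
    S=wr(C,.012,s);o,th,r=fit2([(0,y) for y in ys],S);print(o.round(4),np.degrees(th),r.round(1).tolist());return o,th,s
E
python3 - <<'E'
from h import *
o,th,s=slots("w5",((276,36),(277,121),(276,206)),(.099,.033,-.033))
print("bay",o-.099*np.array([-np.sin(th),np.cos(th)]))
im=cv2.imread("pics/w5.png")
cv2.imwrite("pics/w5z.png",cv2.resize(im[200:360,190:380],None,fx=3.5,fy=3.5,interpolation=cv2.INTER_CUBIC))
E
```

```text
[  9  21 166] [276.4  36.2]
[  8  23 180] [276.5 121.8]
[  9  21 173] [275.8 206.9]
[ 0.6493 -0.0441] 5.970250356929001 [[0.2, -0.1], [-0.3, -0.1], [0.1, 0.2]]
bay [ 0.65960116 -0.14255669]
```

View pics/w5z.png

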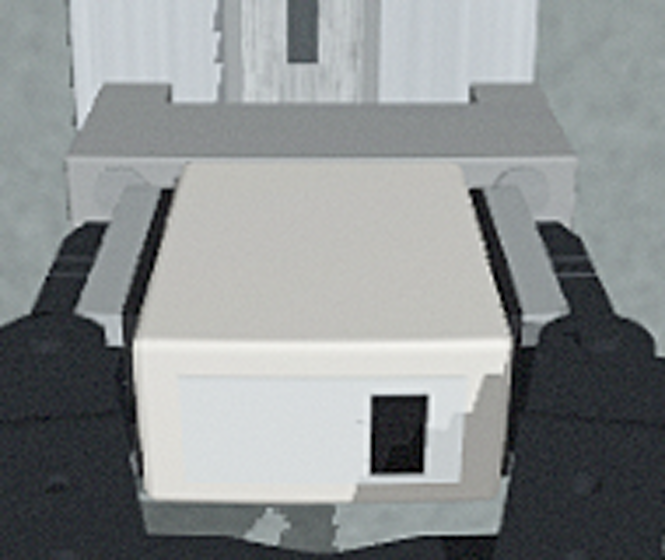

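```bash
python3 - <<'E'
from h import *
import pickle
s=pickle.load(open('w5.pkl','rb'))
cr=lambda P:(np.array(P,float)+.5)/3.5-.5+np.array((190,200))
w=wr(cr([(134,340),(513,338),(504,502),(140,494)]),.158,s);print(w.round(4),w.mean(0)-s['position'])
w=wr(cr([(67,158),(578,157)]),.034+.012+.126-.0642,s);print(w.round(4),w.mean(0)-s['position'])
E
```

```text
[[ 0.6368 -0.0713  0.158 ]
 [ 0.6757 -0.0668  0.158 ]
 [ 0.6789 -0.0889  0.158 ]
 [ 0.638  -0.0921  0.158 ]] [ 0.00080196 -0.00015763  0.03197793]
[[ 0.6194 -0.0736  0.1078]
 [ 0.6932 -0.0654  0.1078]] [-0.00023271  0.01008156 -0.01822207]
```

Call:
carry_out(steps=[[[0, 0.1, -0.2], [-0.004, 0.003, -0.01], 0], [[0, 0, 0], [0, 0, -0.02], 0], [[0, 0, 0], [0, 0, -0.015], 0], [[0, 0, 0], [0, 0, 0], 0]])

```text
time: 6.12
position: [0.6515, -0.0746, 0.0825]
ee_rot: [0.002, 0.669, 0.744, 0.001]
contact_force: [-0.8, -0.8, -0.9]
gripper_width: 0.0394
```

```bash
python3 -c "
from h import *
s=st()"
```

```text
t 6.12 p [ 0.6515 -0.0746  0.0825] yaw_y 6.08 tz [ 4.1e-03 -2.0e-04 -1.0e+00] w 0.0394 F [-0.8 -0.8 -0.9]
```

Call:
carry_out(steps=[[[0, 0.2, 0], [0.001, -0.002, -0.006], 0], [[0, 0, 0], [0, 0, 0], 0]])

```text
time: 6.38
position: [0.6528, -0.0767, 0.077]
ee_rot: [0.001, 0.669, 0.744, 0.0]
contact_force: [0.2, -0.6, -0.1]
gripper_width: 0.0394
```

```bash
python3 -c "
from h import *
s=st()"
```

```text
t 6.38 p [ 0.6528 -0.0767  0.077 ] yaw_y 6.09 tz [ 1.5e-03 -5.0e-04 -1.0e+00] w 0.0394 F [ 0.2 -0.6 -0.1]
```

Small steps are accurate. Descend 0.0205 gently.

Call:
carry_out(steps=[[[0, 0, 0], [0, 0, -0.007], 0], [[0, 0, 0], [0, 0, -0.006], 0], [[0, 0, 0], [0, 0, -0.004], 0], [[0, 0, 0], [0, 0, -0.002], 0], [[0, 0, 0], [0, 0, 0], 0]])

```text
time: 7.0
position: [0.653, -0.0768, 0.0571]
ee_rot: [0.001, 0.669, 0.744, 0.001]
contact_force: [0.3, -0.4, -0.5]
gripper_width: 0.0395
```

```bash
python3 -c "
from h import *
s=st()"
```

```text
t 7.0 p [ 0.653  -0.0768  0.0571] yaw_y 6.08 tz [ 2.3e-03 -6.0e-04 -1.0e+00] w 0.0395 F [ 0.3 -0.4 -0.5]
```

Call:
carry_out(steps=[[[0, 0, 0], [0, 0, -0.001], 0], [[0, 0, 0], [0, 0, -0.001], 0]])

```text
time: 7.25
position: [0.6532, -0.0768, 0.0561]
ee_rot: [0.001, 0.669, 0.744, 0.001]
contact_force: [-5.2, -0.4, 14.5]
gripper_width: 0.0397
```

```bash
python3 snap.py w6
```

```text
t 7.25 p [ 0.6532 -0.0768  0.0561] yaw_y 6.08 tz [ 2.8e-03 -8.0e-04 -1.0e+00] w 0.0397 F [-5.2 -0.4 14.5]
```

View pics/w6.png

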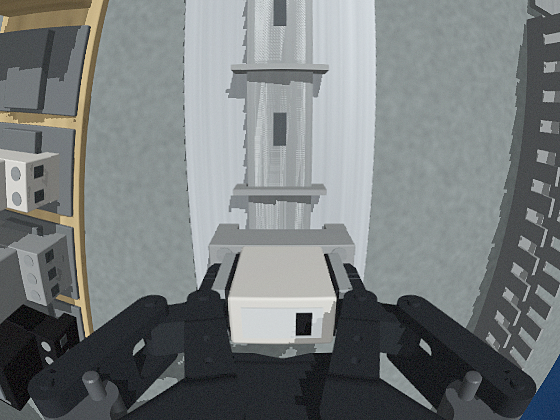

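Call:
carry_out(steps=[[[0, 0, 0], [0, 0, 0], 60], [[0, 0, 0], [0, 0, 0], 100], [[0, 0, 0], [0, 0, 0], 100], [[0, 0, 0], [0, 0, 0], 100]])

```text
time: 7.8
position: [0.6534, -0.0768, 0.0565]
ee_rot: [0.002, 0.669, 0.744, 0.001]
contact_force: [-0.3, 0.1, -0.2]
gripper_width: 0.0854
```

Call:
carry_out(steps=[[[0, 0.1, 0], [0, 0, 0.02], 100], [[0, 0, 0], [0, 0, 0.05], 100], [[0, 0, 0], [0, -0.01, 0.05], 100], [[0, 0, 0], [0, 0, 0], 100]])

```text
time: 8.3
position: [0.6528, -0.087, 0.179]
ee_rot: [0.0, 0.669, 0.744, -0.0]
contact_force: [-0.3, 0.1, 0.1]
gripper_width: 0.0856
```

```bash
python3 snap.py w7; python3 -c "
from h import *
slots('w6',((280,129),(280,16)),(-.033,.033))"
```

```text
t 8.3 p [ 0.6528 -0.087   0.179 ] yaw_y 6.09 tz [ 2.e-04 -7.e-04 -1.e+00] w 0.0856 F [-0.3  0.1  0.1]
[ 12  32 384] [279.5 128.5]
[ 12  26 312] [279.5  12.5]
[0.6423 0.0214] 6.154194337869129 [[0.1, -0.5], [-0.1, 0.5]]
```

View pics/w7.png

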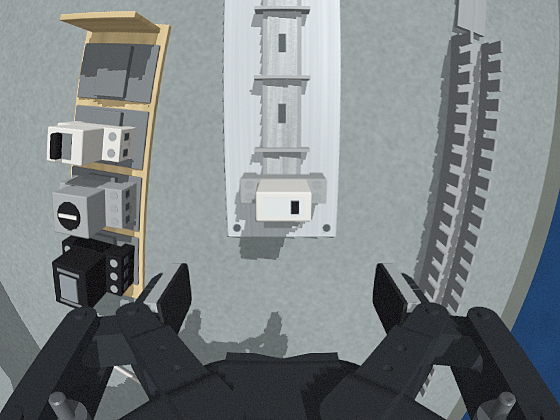

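Call:
carry_out(steps=[[[0, 0, -2.5], [-0.04, 0.01, 0], 100], [[0, 0, -2.6], [-0.045, 0.01, 0], 100], [[0, 0, -2.6], [-0.045, 0.01, 0], 100], [[0, 0, -2.5], [-0.045, 0.01, -0.01], 100], [[0, 0, 0], [-0.006, 0.0, -0.01], 100]])

```text
time: 8.98
position: [0.463, -0.0441, 0.1505]
ee_rot: [-0.005, 0.734, 0.679, -0.003]
contact_force: [0.6, -0.7, 0.2]
gripper_width: 0.0855
```

Call:
carry_out(steps=[[[0, 0, 0], [0, 0, 0], 100]])

```text
time: 9.1
position: [0.463, -0.0441, 0.1495]
ee_rot: [-0.006, 0.734, 0.679, -0.003]
contact_force: [-0.0, -0.1, -0.4]
gripper_width: 0.0854
```

```bash
python3 snap.py w8
```

```text
t 9.1 p [ 0.463  -0.0441  0.1495] yaw_y -4.39 tz [-0.0127  0.0036 -0.9999] w 0.0854 F [-0.  -0.1 -0.4]
```

View pics/w8.png

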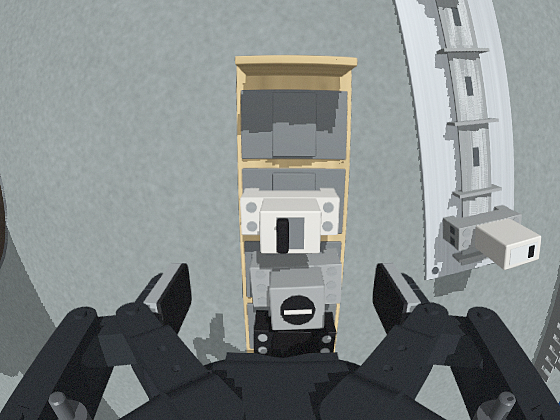

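```bash
python3 - <<'E'
import cv2
im=cv2.imread("pics/w8.png")
cv2.imwrite("pics/w8z.png",cv2.resize(im[170:360,225:365],None,fx=3.1,fy=3.1,interpolation=cv2.INTER_CUBIC))
E
```

```text
(no output)
```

View pics/w8z.png

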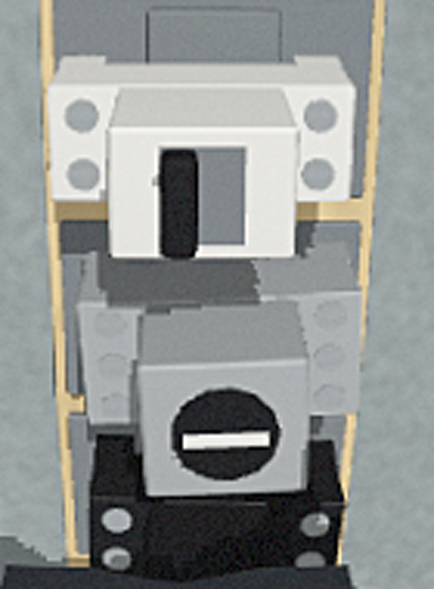

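```bash
python3 - <<'E'
from h import *
import pickle
s=pickle.load(open('w8.pkl','rb'))
cr=lambda P:(np.array(P,float)+.5)/3.1-.5+np.array((225,170))
for k,P,z in (("breaker",[(108,127),(295,126),(295,258),(109,257)],.082),("timer",[(136,366),(304,360),(307,492),(147,496)],.08),
   ("br_should",[(48,86),(355,86),(351,201),(54,199)],.046),("ti_should",[(80,303),(361,290),(358,412),(88,425)],.046)):
    w=wr(cr(P),z,s);d=w[1]-w[0];print(k,w.mean(0).round(4),np.degrees(np.arctan2(d[1],d[0])).round(1),(np.linalg.norm(w-np.roll(w,-1,0),axis=1)*1000).round(1))
E
```

```text
breaker [ 0.468  -0.0454  0.082 ] -3.8 [38.8 29.8 40.3 29.4]
timer [ 0.4692 -0.1069  0.08  ] -2.0 [38.6 38.3 39.5 37.7]
br_should [ 0.4685 -0.0457  0.046 ] -4.1 [74.6 29.8 74.7 29.2]
ti_should [ 0.4698 -0.1067  0.046 ] -1.3 [73.5 37.9 74.9 38.2]
```

Call:
carry_out(steps=[[[-0.2, -0.7, 0.3], [0.0055, -0.0015, -0.01], 100], [[0, 0, 0], [0, 0, -0.02], 100], [[0, 0, 0], [0, 0, -0.02], 100], [[0, 0, 0], [0, 0, 0], 100]])

```text
time: 9.65
position: [0.4734, -0.0468, 0.0967]
ee_rot: [0.002, 0.731, 0.682, 0.001]
contact_force: [-0.4, -0.4, -0.0]
gripper_width: 0.0853
```

```bash
python3 -c "
from h import *
s=st()"
```

```text
t 9.65 p [ 0.4734 -0.0468  0.0967] yaw_y -4.01 tz [ 0.0042 -0.0011 -1.    ] w 0.0853 F [-0.4 -0.4 -0. ]
```

Call:
carry_out(steps=[[[0, 0.2, 0], [-0.005, 0.001, -0.01], 100], [[0, 0, 0], [0, 0, -0.012], 100], [[0, 0, 0], [0, 0, -0.012], 100], [[0, 0, 0], [0, 0, 0], 100]])

```text
time: 10.15
position: [0.4692, -0.046, 0.061]
ee_rot: [0.001, 0.731, 0.682, 0.0]
contact_force: [-0.7, 0.2, 0.0]
gripper_width: 0.0853
```

```bash
python3 -c "
from h import *
s=st()"
```

```text
t 10.15 p [ 0.4692 -0.046   0.061 ] yaw_y -3.99 tz [ 0.0023 -0.0016 -1.    ] w 0.0853 F [-0.7  0.2  0. ]
```

Call:
carry_out(steps=[[[0, 0, 0], [0, 0, 0], 0], [[0, 0, 0], [0, 0, 0], 0], [[0, 0, 0], [0, 0, 0], 0], [[0, 0, 0], [0, 0, 0], 0]])

```text
time: 10.65
position: [0.4696, -0.0461, 0.0619]
ee_rot: [0.002, 0.731, 0.682, 0.001]
contact_force: [-0.3, 0.6, -2.0]
gripper_width: 0.0395
```

```bash
python3 -c "
from h import *
s=st()"
```

```text
t 10.65 p [ 0.4696 -0.0461  0.0619] yaw_y -3.99 tz [ 0.0037 -0.002  -1.    ] w 0.0395 F [-0.3  0.6 -2. ]
```

Call:
carry_out(steps=[[[0, 0.1, 0], [0, 0, 0.02], 0], [[0, 0, 0], [0, 0, 0.04], 0], [[0, 0, 0], [0, 0, 0.04], 0], [[0, 0, 2.5], [0.03, 0.005, 0.01], 0], [[0, 0, 2.5], [0.04, 0.01, 0], 0]])

```text
time: 11.28
position: [0.5388, -0.031, 0.1762]
ee_rot: [0.001, 0.701, 0.714, -0.0]
contact_force: [0.3, 0.2, -1.3]
gripper_width: 0.0392
```

Call:
carry_out(steps=[[[0, 0, 2.5], [0.04, 0.01, 0], 0], [[0, 0, 2.5], [0.04, 0.008, -0.01], 0], [[0, 0, 0], [0.02, 0.001, -0.02], 0], [[0, 0, 0], [0, 0, -0.01], 0], [[0, 0, 0], [0, 0, 0], 0]])

```text
time: 11.9
position: [0.6422, -0.0104, 0.135]
ee_rot: [0.001, 0.667, 0.745, -0.0]
contact_force: [-0.5, 0.7, -1.5]
gripper_width: 0.039
```

```bash
python3 snap.py w9
```

```text
t 11.9 p [ 0.6422 -0.0104  0.135 ] yaw_y 6.31 tz [ 0.0012 -0.0018 -1.    ] w 0.039 F [-0.5  0.7 -1.5]
```

View pics/w9.png

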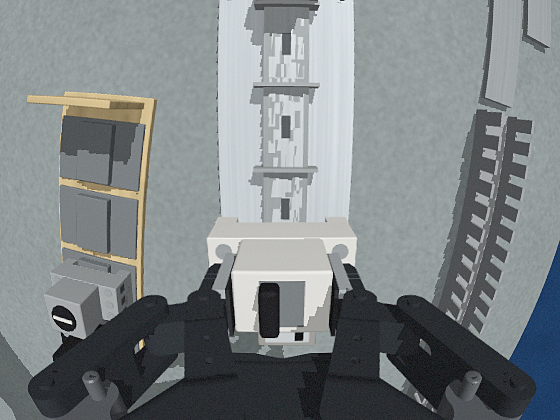

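```bash
python3 - <<'E'
from h import *
o,th,s=slots("w9",((286,44),(286,127)),(.099,.033),90)
c=-.033;print("bay",o+c*np.array([-np.sin(th),np.cos(th)]))
im=cv2.imread("pics/w9.png")
cv2.imwrite("pics/w9z.png",cv2.resize(im[200:360,190:380],None,fx=3.5,fy=3.5,interpolation=cv2.INTER_CUBIC))
E
```

```text
[ 8  9 16] [288.2  35.2]
[ 8  2 10] [285.6 136.8]
[0.642  0.0212] 4.9644108329544405 [[0.7, -7.5], [-0.7, 7.5]]
bay [ 0.64489968 -0.01164036]
```

View pics/w9z.png

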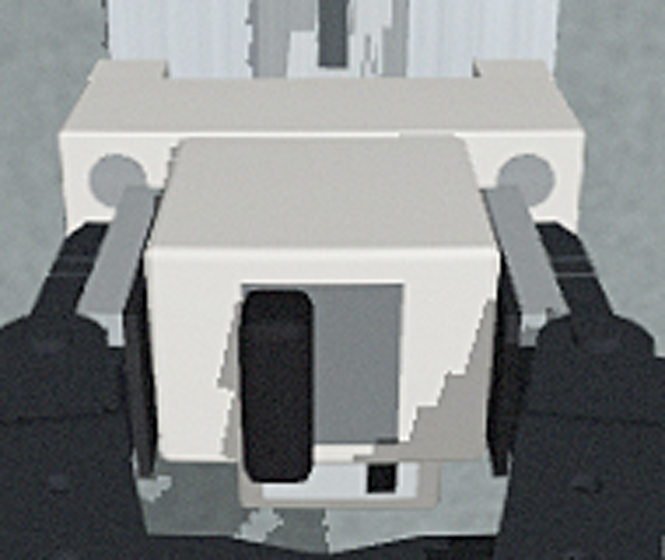

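```bash
cat >> h.py <<'E'
def hand(n,P,z):
    import pickle
    s=pickle.load(open(n+'.pkl','rb'));w=wr((np.array(P,float)+.5)/3.5-.5+np.array((190,200)),z,s)
    R=rmat(s["ee_rot"]);L=(w-s["position"])@R[:,:2];print("tool frame x(~row y),y(~rail x) mm",(L*1000).round(1).tolist(),(L.mean(0)*1000).round(1))
E
python3 - <<'E'
from h import *
d=.135-.0619
hand("w9",[(146,250),(500,250),(491,463),(158,460)],.082+d)
hand("w9",[(60,132),(583,131)],.046+d)
d=.126-.0642
hand("w5",[(134,340),(513,338),(504,502),(140,494)],.096+d)
hand("w5",[(67,158),(578,157)],.046+d)
E
```

```text
tool frame x(~row y),y(~rail x) mm [[14.9, -18.8], [14.9, 20.5], [-15.1, 21.6], [-14.6, -19.4]] [0. 1.]
tool frame x(~row y),y(~rail x) mm [[14.9, -36.5], [15.1, 37.8]] [15.   0.7]
tool frame x(~row y),y(~rail x) mm [[10.3, -18.8], [10.5, 20.5], [-11.8, 21.3], [-10.6, -19.7]] [-0.4  0.8]
tool frame x(~row y),y(~rail x) mm [[9.9, -36.3], [10.1, 38.0]] [10.   0.8]
```

Call:
carry_out(steps=[[[0.1, 0.1, -0.3], [0.003, -0.001, -0.015], 0], [[0, 0, 0], [0, 0, -0.02], 0], [[0, 0, 0], [0, 0, -0.02], 0], [[0, 0, 0], [0, 0, 0], 0]])

```text
time: 12.45
position: [0.6446, -0.0124, 0.0799]
ee_rot: [0.001, 0.67, 0.742, 0.001]
contact_force: [-0.4, 0.3, -1.3]
gripper_width: 0.0394
```

```bash
python3 -c "
from h import *
s=st()"
```

```text
t 12.45 p [ 0.6446 -0.0124  0.0799] yaw_y 5.89 tz [ 2.4e-03 -2.0e-04 -1.0e+00] w 0.0394 F [-0.4  0.3 -1.3]
```

Call:
carry_out(steps=[[[0, 0.1, 0.1], [0.0005, 0.001, -0.008], 0], [[0, 0, 0], [0, 0, -0.007], 0], [[0, 0, 0], [0, 0, -0.005], 0], [[0, 0, 0], [0, 0, -0.003], 0], [[0, 0, 0], [0, 0, 0], 0]])

```text
time: 13.08
position: [0.6458, -0.0115, 0.0573]
ee_rot: [0.001, 0.669, 0.743, 0.001]
contact_force: [0.6, -0.3, -1.5]
gripper_width: 0.039
```

```bash
python3 -c "
from h import *
s=st()"
```

```text
t 13.07 p [ 0.6458 -0.0115  0.0573] yaw_y 5.98 tz [ 3.1e-03 -5.0e-04 -1.0e+00] w 0.039 F [ 0.6 -0.3 -1.5]
```

Call:
carry_out(steps=[[[0, 0.1, 0], [-0.0005, 0, -0.0015], 0], [[0, 0, 0], [0, 0, -0.001], 0], [[0, 0, 0], [0, 0, -0.001], 0], [[0, 0, 0], [0, 0, 0], 0]])

```text
time: 13.58
position: [0.6455, -0.0115, 0.054]
ee_rot: [0.001, 0.669, 0.743, 0.001]
contact_force: [-0.3, -0.8, -1.0]
gripper_width: 0.0393
```

```bash
python3 -c "
from h import *
s=st()"
```

```text
t 13.57 p [ 0.6455 -0.0115  0.054 ] yaw_y 5.98 tz [ 2.2e-03 -6.0e-04 -1.0e+00] w 0.0393 F [-0.3 -0.8 -1. ]
```

Call:
carry_out(steps=[[[0, 0, 0], [0, 0, -0.0008], 0], [[0, 0, 0], [0, 0, 0], 0]])

```text
time: 13.82
position: [0.6456, -0.0115, 0.0538]
ee_rot: [0.001, 0.669, 0.743, 0.001]
contact_force: [0.1, -1.4, -0.8]
gripper_width: 0.0392
```

```bash
python3 -c "
from h import *
s=st()"
```

```text
t 13.82 p [ 0.6456 -0.0115  0.0538] yaw_y 5.98 tz [ 2.6e-03 -6.0e-04 -1.0e+00] w 0.0392 F [ 0.1 -1.4 -0.8]
```

Call:
carry_out(steps=[[[0, 0, 0], [0, 0, -0.001], 0], [[0, 0, 0], [0, 0, 0], 0]])

```text
time: 14.08
position: [0.6458, -0.0116, 0.0538]
ee_rot: [0.001, 0.669, 0.743, 0.001]
contact_force: [-0.6, 0.6, -2.5]
gripper_width: 0.0391
```

```bash
python3 snap.py w10
```

```text
t 14.07 p [ 0.6458 -0.0116  0.0538] yaw_y 5.98 tz [ 3.3e-03 -8.0e-04 -1.0e+00] w 0.0391 F [-0.6  0.6 -2.5]
```

View pics/w10.png

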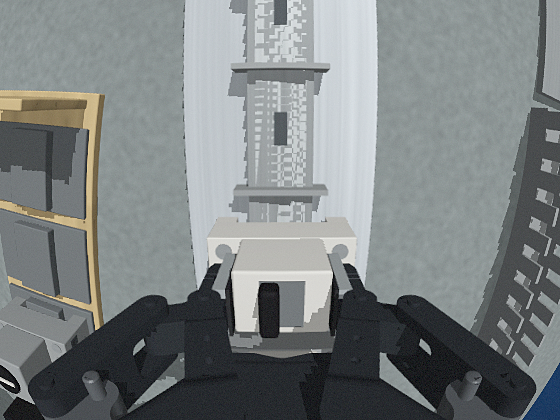

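Call:
carry_out(steps=[[[0, 0, 0], [0, 0, -0.0015], 0]])

```text
time: 14.25
position: [0.6458, -0.0115, 0.0536]
ee_rot: [0.002, 0.669, 0.743, 0.001]
contact_force: [-8.7, 1.1, 27.3]
gripper_width: 0.0392
```

```bash
python3 -c "
from h import *
s=st()"
```

```text
t 14.25 p [ 0.6458 -0.0115  0.0536] yaw_y 5.99 tz [ 3.6e-03 -9.0e-04 -1.0e+00] w 0.0392 F [-8.7  1.1 27.3]
```

Call:
carry_out(steps=[[[0, 0, 0], [0, 0, 0], 0], [[0, 0, 0], [0, 0, 0], 60], [[0, 0, 0], [0, 0, 0], 100], [[0, 0, 0], [0, 0, 0], 100], [[0, 0, 0], [0, 0, 0], 100]])

```text
time: 14.88
position: [0.646, -0.0116, 0.0533]
ee_rot: [0.002, 0.669, 0.743, 0.001]
contact_force: [-0.0, -0.8, 0.1]
gripper_width: 0.0851
```

Call:
carry_out(steps=[[[0, 0.2, 0], [0, 0, 0.02], 100], [[0, 0, 0], [0, 0, 0.05], 100], [[0, 0, 0], [0, -0.01, 0.05], 100], [[0, 0, 0], [0, 0, 0], 100]])

```text
time: 15.38
position: [0.6454, -0.0217, 0.1757]
ee_rot: [-0.0, 0.669, 0.743, -0.001]
contact_force: [0.8, 0.7, -0.1]
gripper_width: 0.0852
```

```bash
python3 snap.py w11
```

```text
t 15.38 p [ 0.6454 -0.0217  0.1757] yaw_y 5.99 tz [-1.7e-03 -8.0e-04 -1.0e+00] w 0.0852 F [ 0.8  0.7 -0.1]
```

View pics/w11.png

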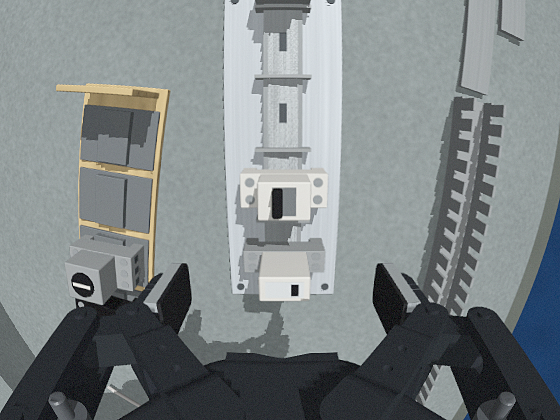

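Call:
carry_out(steps=[[[0, 0, -2], [-0.04, -0.02, 0], 100], [[0, 0, -2], [-0.045, -0.022, 0], 100], [[0, 0, -2], [-0.045, -0.022, 0], 100], [[0, 0, -1.8], [-0.04, -0.018, -0.01], 100], [[0, 0, 0], [0, 0, -0.01], 100]])

```text
time: 16.05
position: [0.467, -0.1034, 0.1475]
ee_rot: [-0.005, 0.719, 0.695, -0.003]
contact_force: [0.7, -0.5, 0.6]
gripper_width: 0.0855
```

Call:
carry_out(steps=[[[0, 0, 0], [0, 0, 0], 100]])

```text
time: 16.18
position: [0.467, -0.1033, 0.1465]
ee_rot: [-0.006, 0.719, 0.695, -0.004]
contact_force: [0.5, -1.1, -0.6]
gripper_width: 0.0854
```

```bash
python3 snap.py w12; python3 - <<'E'
import cv2
im=cv2.imread("pics/w12.png")
cv2.imwrite("pics/w12z.png",cv2.resize(im[170:360,215:375],None,fx=3.1,fy=3.1,interpolation=cv2.INTER_CUBIC))
E
```

```text
t 16.18 p [ 0.467  -0.1033  0.1465] yaw_y -1.99 tz [-0.014   0.0037 -0.9999] w 0.0854 F [ 0.5 -1.1 -0.6]
```

View pics/w12z.png

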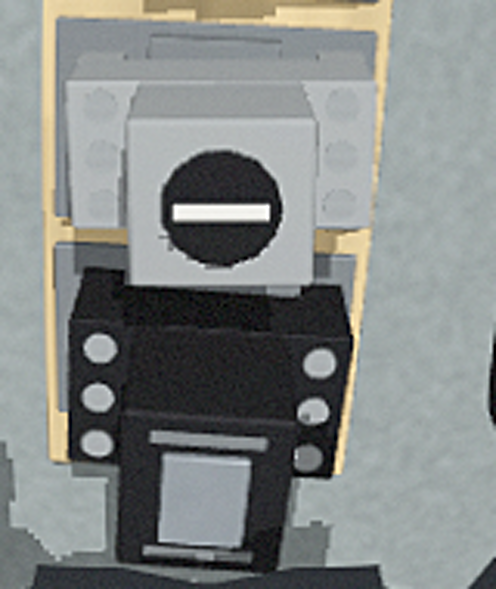

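```bash
python3 - <<'E'
from h import *
import pickle
s=pickle.load(open('w12.pkl','rb'))
cr=lambda P:(np.array(P,float)+.5)/3.1-.5+np.array((215,170))
for k,P,z in (("timer",[(126,117),(316,119),(315,288),(132,283)],.08),("ti_sh",[(66,79),(376,80),(371,230),(72,225)],.046),
  ("cont",[(119,411),(296,420),(276,570),(118,562)],.088),("co_sh",[(75,323),(353,335),(333,476),(68,460)],.046)):
    w=wr(cr(P),z,s);d=w[1]-w[0];print(k,w.mean(0).round(4),np.degrees(np.arctan2(d[1],d[0])).round(1),(np.linalg.norm(w-np.roll(w,-1,0),axis=1)*1000).round(1))
E
```

```text
timer [ 0.4698 -0.1063  0.08  ] -2.3 [39.1 38.3 39.9 37.6]
ti_sh [ 0.4695 -0.1064  0.046 ] -1.9 [74.3 38.6 75.  37.6]
cont [ 0.4631 -0.1762  0.088 ] -4.9 [39.5 45.1 38.7 45.1]
co_sh [ 0.4637 -0.1765  0.046 ] -4.4 [72.7 45.8 74.7 44.3]
```

Call:
carry_out(steps=[[[-0.2, -0.6, 0], [0.001, -0.0025, -0.01], 100], [[0, 0, 0], [0, 0, -0.02], 100], [[0, 0, 0], [0, 0, -0.02], 100], [[0, 0, 0], [0, 0, 0], 100]])

```text
time: 16.73
position: [0.4719, -0.1043, 0.0952]
ee_rot: [-0.0, 0.718, 0.697, -0.001]
contact_force: [0.4, -0.3, 0.8]
gripper_width: 0.0852
```

```bash
python3 -c "
from h import *
s=st()"
```

```text
t 16.73 p [ 0.4719 -0.1043  0.0952] yaw_y -1.71 tz [-1.3e-03 -5.0e-04 -1.0e+00] w 0.0852 F [ 0.4 -0.3  0.8]
```

Call:
carry_out(steps=[[[0, 0, 0], [-0.003, -0.002, -0.01], 100], [[0, 0, 0], [0, 0, -0.012], 100], [[0, 0, 0], [0, 0, -0.01], 100], [[0, 0, 0], [0, 0, 0], 100]])

```text
time: 17.23
position: [0.4699, -0.1062, 0.0622]
ee_rot: [0.001, 0.717, 0.697, -0.0]
contact_force: [0.2, -0.3, 0.3]
gripper_width: 0.0854
```

```bash
python3 -c "
from h import *
s=st()"
```

```text
t 17.23 p [ 0.4699 -0.1062  0.0622] yaw_y -1.64 tz [ 4.0e-04 -1.1e-03 -1.0e+00] w 0.0854 F [ 0.2 -0.3  0.3]
```

Call:
carry_out(steps=[[[0, 0, 0], [-0.0005, 0, 0], 0], [[0, 0, 0], [0, 0, 0], 0], [[0, 0, 0], [0, 0, 0], 0], [[0, 0, 0], [0, 0, 0], 0]])

```text
time: 17.73
position: [0.4697, -0.1064, 0.063]
ee_rot: [0.001, 0.717, 0.697, 0.0]
contact_force: [0.6, 0.2, -1.3]
gripper_width: 0.0389
```

```bash
python3 -c "
from h import *
s=st()"
```

```text
t 17.73 p [ 0.4697 -0.1064  0.063 ] yaw_y -1.65 tz [ 0.0016 -0.0016 -1.    ] w 0.0389 F [ 0.6  0.2 -1.3]
```

Call:
carry_out(steps=[[[0, 0, 0], [0, 0, 0.02], 0], [[0, 0, 0], [0, 0, 0.04], 0], [[0, 0, 0], [0, 0, 0.04], 0], [[0, 0, 1.5], [0.025, 0.025, 0.01], 0], [[0, 0, 1.6], [0.035, 0.035, 0], 0]])

```text
time: 18.35
position: [0.529, -0.0465, 0.1768]
ee_rot: [0.0, 0.699, 0.715, -0.0]
contact_force: [0.3, 0.2, -0.7]
gripper_width: 0.0391
```

Call:
carry_out(steps=[[[0, 0, 1.6], [0.035, 0.035, 0], 0], [[0, 0, 1.6], [0.035, 0.035, 0], 0], [[0, 0, 1.4], [0.03, 0.025, -0.01], 0], [[0, 0, 0], [0.004, 0.002, -0.02], 0], [[0, 0, 0], [0, 0, -0.01], 0]])

```text
time: 18.98
position: [0.6363, 0.056, 0.1353]
ee_rot: [0.001, 0.668, 0.744, -0.0]
contact_force: [-1.1, -0.1, -2.0]
gripper_width: 0.0393
```

```bash
python3 -c "
from h import *
s=st()"
```

```text
t 18.98 p [0.6363 0.056  0.1353] yaw_y 6.19 tz [ 0.001  -0.0011 -1.    ] w 0.0393 F [-1.1 -0.1 -2. ]
```

```bash
python3 snap.py w13; python3 - <<'E'
import cv2
im=cv2.imread("pics/w13.png")
cv2.imwrite("pics/w13z.png",cv2.resize(im[200:360,190:380],None,fx=3.5,fy=3.5,interpolation=cv2.INTER_CUBIC))
E
```

```text
t 18.98 p [0.6363 0.056  0.1353] yaw_y 6.19 tz [ 0.001  -0.0011 -1.    ] w 0.0393 F [-1.1 -0.1 -2. ]
```

View pics/w13z.png

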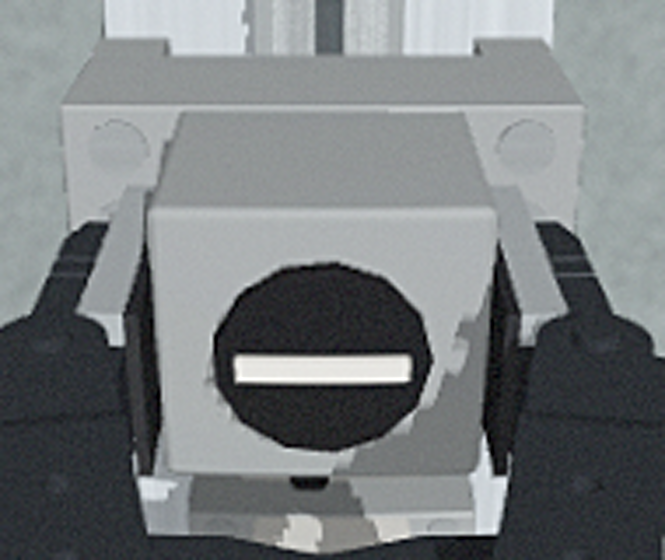

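View pics/w13.png

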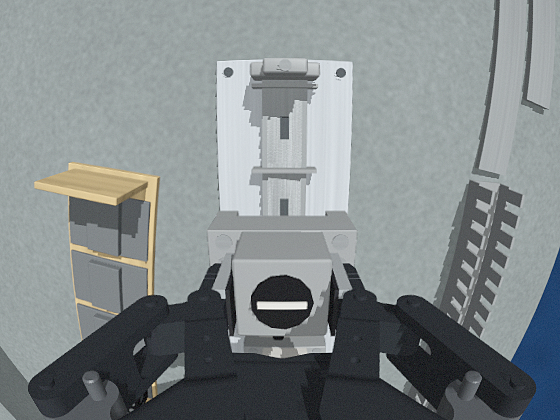

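```bash
python3 - <<'E'
from h import *
import pickle
d=.1353-.063
hand("w13",[(148,207),(497,207),(486,473),(164,473)],.080+d)
hand("w13",[(62,105),(582,105)],.046+d)
s=pickle.load(open('w13.pkl','rb'))
print(wr([(218,61),(354,61)],.004,s).round(4), wr([(285,128)],.012,s).round(4))
t=np.radians(6.0);o=np.array([.6418,.0215]);ax=np.array([np.cos(t),np.sin(t)]);ay=np.array([-np.sin(t),np.cos(t)])
print(o-.055*ax+.155*ay,o+.055*ax+.155*ay,o+.099*ay)
E
```

```text
tool frame x(~row y),y(~rail x) mm [[18.8, -18.8], [18.8, 20.4], [-19.2, 21.6], [-19.1, -19.3]] [-0.2  1. ]
tool frame x(~row y),y(~rail x) mm [[18.6, -36.2], [18.6, 37.6]] [18.6  0.7]
[[0.5732 0.1697 0.004 ]
 [0.6821 0.1822 0.004 ]] [[0.6328 0.1199 0.012 ]]
[0.57089938 0.16990183] [0.68029679 0.18139996] [0.63145168 0.11995767]
```

Call:
carry_out(steps=[[[0, 0.1, -0.1], [0.002, -0.001, -0.015], 0], [[0, 0, 0], [0, 0, -0.02], 0], [[0, 0, 0], [0, 0, -0.02], 0], [[0, 0, 0], [0, 0, 0], 0]])

```text
time: 19.52
position: [0.6364, 0.0514, 0.0773]
ee_rot: [-0.001, 0.67, 0.742, -0.001]
contact_force: [-0.2, -0.1, -0.9]
gripper_width: 0.039
```

```bash
python3 -c "
from h import *
s=st()"
```

```text
t 19.52 p [0.6364 0.0514 0.0773] yaw_y 5.8 tz [-0.0026 -0.0012 -1.    ] w 0.039 F [-0.2 -0.1 -0.9]
```

Call:
carry_out(steps=[[[0.1, -0.1, 0.2], [0.002, 0.003, 0], 0], [[0, 0, 0], [0, 0, 0], 0]])

```text
time: 19.77
position: [0.6389, 0.054, 0.0786]
ee_rot: [0.0, 0.669, 0.743, 0.001]
contact_force: [-0.5, -1.2, -1.5]
gripper_width: 0.039
```

```bash
python3 -c "
from h import *
s=st()"
```

```text
t 19.77 p [0.6389 0.054  0.0786] yaw_y 5.96 tz [ 9.e-04  6.e-04 -1.e+00] w 0.039 F [-0.5 -1.2 -1.5]
```

Call:
carry_out(steps=[[[0, 0, 0], [-0.0005, 0.0005, -0.007], 0], [[0, 0, 0], [0, 0, -0.006], 0], [[0, 0, 0], [0, 0, -0.005], 0], [[0, 0, 0], [0, 0, -0.003], 0], [[0, 0, 0], [0, 0, 0], 0]])

```text
time: 20.4
position: [0.6386, 0.0546, 0.0569]
ee_rot: [0.001, 0.669, 0.743, 0.001]
contact_force: [0.4, 0.4, -2.0]
gripper_width: 0.0392
```

```bash
python3 -c "
from h import *
s=st()"
```

```text
t 20.4 p [0.6386 0.0546 0.0569] yaw_y 5.97 tz [ 2.1e-03  6.0e-04 -1.0e+00] w 0.0392 F [ 0.4  0.4 -2. ]
```

Call:
carry_out(steps=[[[0, 0.1, 0], [0, 0, -0.0015], 0], [[0, 0, 0], [0, 0, -0.0015], 0]])

```text
time: 20.65
position: [0.6387, 0.0546, 0.0548]
ee_rot: [0.0, 0.669, 0.743, 0.0]
contact_force: [-7.2, -0.0, 19.3]
gripper_width: 0.039
```

```bash
python3 -c "
from h import *
s=st()"
```

```text
t 20.65 p [0.6387 0.0546 0.0548] yaw_y 5.98 tz [ 6.e-04  6.e-04 -1.e+00] w 0.039 F [-7.2 -0.  19.3]
```

Seated (19 N at the expected height). Release and rise.

Call:
carry_out(steps=[[[0, 0, 0], [0, 0, 0], 0], [[0, 0, 0], [0, 0, 0], 60], [[0, 0, 0], [0, 0, 0], 100], [[0, 0, 0], [0, 0, 0], 100], [[0, 0, 0], [0, 0, 0], 100]])

```text
time: 21.28
position: [0.6392, 0.0546, 0.0554]
ee_rot: [0.001, 0.669, 0.743, 0.001]
contact_force: [0.3, 0.1, -0.0]
gripper_width: 0.0852
```

Call:
carry_out(steps=[[[0, 0, 0], [0, 0, 0.02], 100], [[0, 0, 0], [0, 0, 0.05], 100], [[0, 0, 0], [0, -0.01, 0.05], 100], [[0, 0, -2.5], [-0.03, -0.035, 0], 100], [[0, 0, -2.6], [-0.04, -0.05, 0], 100]])

```text
time: 21.9
position: [0.5694, -0.0399, 0.1844]
ee_rot: [0.003, 0.701, 0.713, 0.002]
contact_force: [0.1, -1.3, 1.1]
gripper_width: 0.0856
```

```bash
python3 snap.py w14
```

```text
t 21.9 p [ 0.5694 -0.0399  0.1844] yaw_y 1.02 tz [ 7.4e-03 -5.0e-04 -1.0e+00] w 0.0856 F [ 0.1 -1.3  1.1]
```

View pics/w14.png

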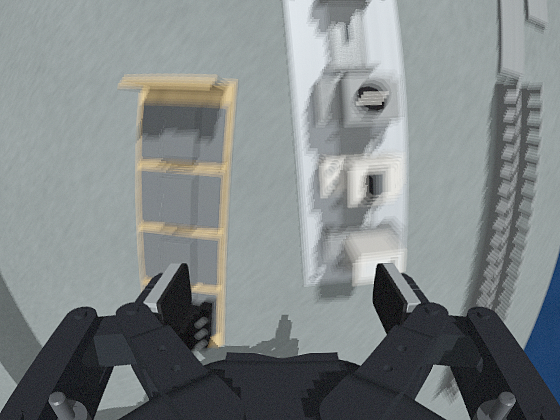

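Call:
carry_out(steps=[[[0, 0, -2], [-0.03, -0.04, 0], 100], [[0, 0, -2], [-0.03, -0.04, 0], 100], [[0, 0, -1.6], [-0.03, -0.04, -0.01], 100], [[0, 0, 0], [-0.015, -0.016, -0.015], 100], [[0, 0, 0], [0, 0, -0.01], 100]])

```text
time: 22.58
position: [0.457, -0.1859, 0.1566]
ee_rot: [0.007, 0.738, 0.674, 0.003]
contact_force: [0.6, -0.3, -0.4]
gripper_width: 0.0852
```

Call:
carry_out(steps=[[[0, 0, 0], [0, 0, 0], 100]])

```text
time: 22.7
position: [0.4573, -0.1857, 0.1569]
ee_rot: [0.007, 0.738, 0.674, 0.003]
contact_force: [-0.2, 0.3, -0.2]
gripper_width: 0.0855
```

```bash
python3 snap.py w15; python3 - <<'E'
import cv2
im=cv2.imread("pics/w15.png")
cv2.imwrite("pics/w15z.png",cv2.resize(im[170:360,215:375],None,fx=3.1,fy=3.1,interpolation=cv2.INTER_CUBIC))
E
```

```text
t 22.7 p [ 0.4573 -0.1857  0.1569] yaw_y -5.2 tz [ 0.0147 -0.0067 -0.9999] w 0.0855 F [-0.2  0.3 -0.2]
```

View pics/w15z.png

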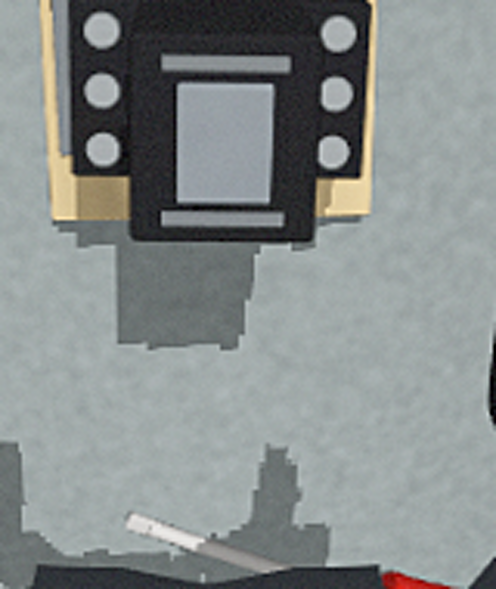

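```bash
python3 - <<'E'
from h import *
import pickle
s=pickle.load(open('w15.pkl','rb'))
cr=lambda P:(np.array(P,float)+.5)/3.1-.5+np.array((215,170))
for k,P,z in (("cont",[(130,38),(321,38),(314,242),(131,240)],.088),("back sh",[(73,172),(362,177)],.046)):
    w=wr(cr(P),z,s);d=w[1]-w[0];print(k,w.mean(0).round(4),np.degrees(np.arctan2(d[1],d[0])).round(1),(np.linalg.norm(w-np.roll(w,-1,0),axis=1)*1000).round(1))
E
```

```text
cont [ 0.4633 -0.1768  0.088 ] -5.3 [39.  45.2 39.8 44.5]
back sh [ 0.4612 -0.1986  0.046 ] -6.5 [74.4 74.4]
```

Call:
carry_out(steps=[[[0.4, 0.7, 0.2], [0.005, 0.009, 0], 100], [[0, 0, 0], [0, 0, -0.02], 100], [[0, 0, 0], [0, 0, -0.02], 100], [[0, 0, 0], [0, 0, -0.01], 100], [[0, 0, 0], [0, 0, 0], 100]])

```text
time: 23.38
position: [0.4668, -0.1724, 0.1081]
ee_rot: [0.002, 0.735, 0.678, 0.002]
contact_force: [0.1, -0.4, -0.5]
gripper_width: 0.0854
```

```bash
python3 -c "
from h import *
s=st()"
```

```text
t 23.38 p [ 0.4668 -0.1724  0.1081] yaw_y -4.63 tz [ 4.8e-03 -6.0e-04 -1.0e+00] w 0.0854 F [ 0.1 -0.4 -0.5]
```

Call:
carry_out(steps=[[[0, 0.2, -0.2], [-0.004, -0.004, -0.01], 100], [[0, 0, 0], [0, 0, -0.012], 100], [[0, 0, 0], [0, 0, -0.012], 100], [[0, 0, 0], [0, 0, -0.01], 100], [[0, 0, 0], [0, 0, 0], 100]])

```text
time: 24.0
position: [0.463, -0.1767, 0.0619]
ee_rot: [0.001, 0.736, 0.677, 0.0]
contact_force: [0.4, -1.1, -0.4]
gripper_width: 0.0855
```

```bash
python3 -c "
from h import *
s=st()"
```

```text
t 24.0 p [ 0.463  -0.1767  0.0619] yaw_y -4.84 tz [ 0.0019 -0.0011 -1.    ] w 0.0855 F [ 0.4 -1.1 -0.4]
```

Call:
carry_out(steps=[[[0, 0, 0], [0, 0, 0.001], 0], [[0, 0, 0], [0, 0, 0], 0], [[0, 0, 0], [0, 0, 0], 0], [[0, 0, 0], [0, 0, 0], 0]])

```text
time: 24.5
position: [0.4633, -0.1768, 0.0638]
ee_rot: [0.002, 0.736, 0.677, 0.001]
contact_force: [0.1, 0.2, -3.7]
gripper_width: 0.0394
```

```bash
python3 -c "
from h import *
s=st()"
```

```text
t 24.5 p [ 0.4633 -0.1768  0.0638] yaw_y -4.84 tz [ 0.0029 -0.0016 -1.    ] w 0.0394 F [ 0.1  0.2 -3.7]
```

Call:
carry_out(steps=[[[0, 0, 0], [0, 0, 0.02], 0], [[0, 0, 0], [0, 0, 0.04], 0], [[0, 0, 0], [0, 0, 0.04], 0], [[0, 0, 1.5], [0.016, 0.03, 0.01], 0], [[0, 0, 1.5], [0.024, 0.043, 0], 0]])

```text
time: 25.12
position: [0.5022, -0.1038, 0.1767]
ee_rot: [0.0, 0.72, 0.694, 0.0]
contact_force: [-0.2, -0.0, -3.7]
gripper_width: 0.0392
```

Call:
carry_out(steps=[[[0, 0, 1.5], [0.024, 0.043, 0], 0], [[0, 0, 1.5], [0.024, 0.043, 0], 0], [[0, 0, 1.5], [0.024, 0.043, 0], 0], [[0, 0, 1.5], [0.024, 0.043, 0], 0], [[0, 0, 1.3], [0.015, 0.03, 0], 0]])

```text
time: 25.75
position: [0.6153, 0.106, 0.176]
ee_rot: [-0.0, 0.672, 0.74, -0.0]
contact_force: [0.0, -0.5, -3.7]
gripper_width: 0.039
```

```bash
python3 -c "
from h import *
s=st()"
```

```text
t 25.75 p [0.6153 0.106  0.176 ] yaw_y 5.53 tz [-7.e-04 -5.e-04 -1.e+00] w 0.039 F [ 0.  -0.5 -3.7]
```

Call:
carry_out(steps=[[[0, 0, 0.5], [0.013, 0.012, -0.015], 0], [[0, 0, 0], [0.003, 0.002, -0.02], 0], [[0, 0, 0], [0, 0, -0.01], 0], [[0, 0, 0], [0, 0, 0], 0]])

```text
time: 26.25
position: [0.6303, 0.1218, 0.1273]
ee_rot: [-0.001, 0.668, 0.744, -0.002]
contact_force: [0.1, -0.2, -3.6]
gripper_width: 0.0394
```

```bash
python3 snap.py w16; python3 - <<'E'
import cv2
im=cv2.imread("pics/w16.png")
cv2.imwrite("pics/w16z.png",cv2.resize(im[200:360,190:380],None,fx=3.5,fy=3.5,interpolation=cv2.INTER_CUBIC))
E
```

```text
t 26.25 p [0.6303 0.1218 0.1273] yaw_y 6.18 tz [-4.1e-03 -9.0e-04 -1.0e+00] w 0.0394 F [ 0.1 -0.2 -3.6]
```

View pics/w16z.png

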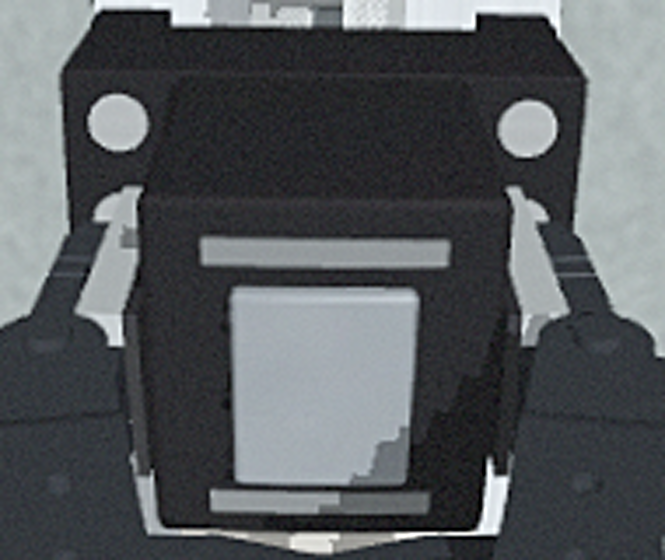

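View pics/w16.png

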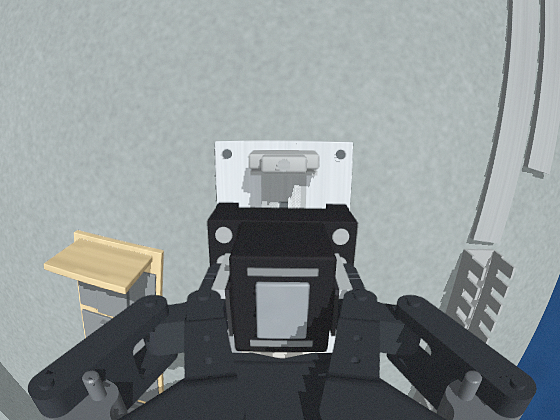

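```bash
python3 - <<'E'
from h import *
import pickle
d=.1273-.0638
hand("w16",[(139,198),(511,198),(487,529),(152,527)],.088+d)
hand("w16",[(62,75),(585,77)],.046+d)
s=pickle.load(open('w16.pkl','rb'))
print(wr([(215,141.5),(355,142)],.004,s).round(4))
E
```

```text
tool frame x(~row y),y(~rail x) mm [[23.1, -18.5], [23.2, 20.5], [-22.4, 21.1], [-22.3, -20.2]] [0.4 0.7]
tool frame x(~row y),y(~rail x) mm [[22.7, -36.1], [22.6, 37.9]] [22.7  0.9]
[[0.5721 0.1698 0.004 ]
 [0.6827 0.1817 0.004 ]]
```

Call:
carry_out(steps=[[[0, -0.2, 0], [0.002, 0.001, -0.012], 0], [[0, 0, 0], [0, 0, -0.018], 0], [[0, 0, 0], [0, 0, -0.018], 0], [[0, 0, 0], [0, 0, 0], 0]])

```text
time: 26.8
position: [0.6325, 0.1217, 0.0771]
ee_rot: [0.001, 0.669, 0.744, 0.0]
contact_force: [-0.2, 0.0, -2.6]
gripper_width: 0.039
```

```bash
python3 -c "
from h import *
s=st()"
```

```text
t 26.8 p [0.6325 0.1217 0.0771] yaw_y 6.09 tz [ 1.1e-03 -8.0e-04 -1.0e+00] w 0.039 F [-0.2  0.  -2.6]
```

Call:
carry_out(steps=[[[0, 0, 0], [-0.001, -0.0017, -0.005], 0], [[0, 0, 0], [0, 0, -0.006], 0], [[0, 0, 0], [0, 0, -0.004], 0], [[0, 0, 0], [0, 0, -0.003], 0], [[0, 0, 0], [0, 0, 0], 0]])

```text
time: 27.42
position: [0.6319, 0.12, 0.0586]
ee_rot: [0.001, 0.668, 0.744, 0.001]
contact_force: [0.3, 0.3, -4.7]
gripper_width: 0.0395
```

```bash
python3 -c "
from h import *
s=st()"
```

```text
t 27.43 p [0.6319 0.12   0.0586] yaw_y 6.1 tz [ 2.5e-03 -7.0e-04 -1.0e+00] w 0.0395 F [ 0.3  0.3 -4.7]
```

Call:
carry_out(steps=[[[0, 0.1, -0.1], [-0.0003, 0, -0.0015], 0], [[0, 0, 0], [0, 0, -0.0015], 0], [[0, 0, 0], [0, 0, -0.001], 0]])

```text
time: 27.8
position: [0.6318, 0.1201, 0.0556]
ee_rot: [0.001, 0.669, 0.743, 0.0]
contact_force: [-5.8, -1.4, 13.2]
gripper_width: 0.039
```

```bash
python3 -c "
from h import *
s=st()"
```

```text
t 27.8 p [0.6318 0.1201 0.0556] yaw_y 5.99 tz [ 1.5e-03 -6.0e-04 -1.0e+00] w 0.039 F [-5.8 -1.4 13.2]
```

Seated (contact at the expected 0.0558). Release, rise, and retreat to see everything.

Call:
carry_out(steps=[[[0, 0, 0], [0, 0, 0], 0], [[0, 0, 0], [0, 0, 0], 60], [[0, 0, 0], [0, 0, 0], 100], [[0, 0, 0], [0, 0, 0], 100], [[0, 0, 0], [0, 0, 0], 100]])

```text
time: 28.42
position: [0.6325, 0.1201, 0.0564]
ee_rot: [0.002, 0.669, 0.743, 0.001]
contact_force: [-0.2, 0.0, -0.1]
gripper_width: 0.0851
```

Call:
carry_out(steps=[[[0, 0, 0], [0, 0, 0.02], 100], [[0, 0, 0], [0, 0, 0.05], 100], [[0, 0, 0], [0, 0, 0.05], 100], [[0, 0, 0], [0, -0.04, 0.03], 100], [[0, 0, 0], [0, -0.05, 0.02], 100]])

```text
time: 29.05
position: [0.6313, 0.031, 0.2361]
ee_rot: [0.002, 0.667, 0.745, 0.001]
contact_force: [0.0, -0.3, -0.1]
gripper_width: 0.0854
```

Call:
carry_out(steps=[[[0, 0, 0], [0.005, -0.04, 0.01], 100], [[0, 0, 0], [0, -0.02, 0], 100], [[0, 0, 0], [0, 0, 0], 100], [[0, 0, 0], [0, 0, 0], 100]])

```text
time: 29.55
position: [0.6358, -0.0321, 0.2517]
ee_rot: [0.004, 0.668, 0.744, 0.003]
contact_force: [-0.3, -0.3, 0.5]
gripper_width: 0.0852
```

```bash
python3 snap.py w17;python3 - <<'E'
import cv2
im=cv2.imread("pics/w17.png")
cv2.imwrite("pics/w17z.png",cv2.resize(im[20:320,190:380],None,fx=2,fy=2,interpolation=cv2.INTER_CUBIC))
E
```

```text
t 29.55 p [ 0.6358 -0.0321  0.2517] yaw_y 6.12 tz [ 0.0106 -0.0013 -0.9999] w 0.0852 F [-0.3 -0.3  0.5]
```

View pics/w17.png

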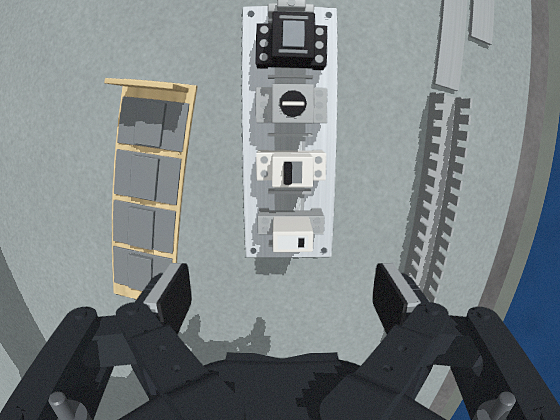

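View pics/w17z.png

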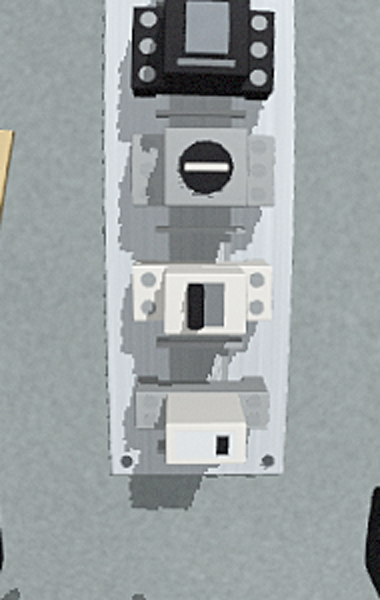

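Call:
carry_out(steps=[[[0, 0, 0], [-0.02, -0.055, 0.01], 100], [[0, 0, -5], [-0.03, -0.05, 0.01], 100], [[0, 0, -5], [-0.03, -0.05, 0], 100], [[0, 0, -5], [-0.03, -0.05, 0], 100], [[0, 0, -5], [-0.03, -0.05, 0], 100]])

```text
time: 30.22
position: [0.4941, -0.2841, 0.2698]
ee_rot: [0.003, 0.786, 0.618, 0.002]
contact_force: [-0.1, -0.1, -0.1]
gripper_width: 0.0855
```

Call:
carry_out(steps=[[[0, 0, -5], [-0.03, -0.05, 0], 100], [[0, 0, -5], [-0.04, -0.045, 0], 100], [[0, 0, -5], [-0.04, -0.045, 0], 100], [[0, 0, -5], [-0.03, -0.04, 0], 100], [[0, 0, 0], [0, 0, 0], 100]])

```text
time: 30.85
position: [0.3505, -0.4676, 0.2679]
ee_rot: [0.002, 0.884, 0.468, 0.002]
contact_force: [1.0, -0.8, -0.7]
gripper_width: 0.0853
```

```bash
python3 - <<'E'
from h import *
st()
a=vision.get_image('top');cv2.imwrite('pics/t18.png',a[:,:,::-1])
cv2.imwrite('pics/t18z.png',cv2.resize(a[112:210,150:360],None,fx=3.8,fy=3.8,interpolation=cv2.INTER_CUBIC)[:,:,::-1])
b=vision.get_image('scene');cv2.imwrite('pics/s18z.png',cv2.resize(b[140:330,220:440],None,fx=3,fy=3,interpolation=cv2.INTER_CUBIC)[:,:,::-1])
E
```

```text
t 30.85 p [ 0.3505 -0.4676  0.2679] yaw_y -34.21 tz [ 0.0046 -0.0015 -1.    ] w 0.0853 F [ 1.  -0.8 -0.7]
```

View pics/t18z.png

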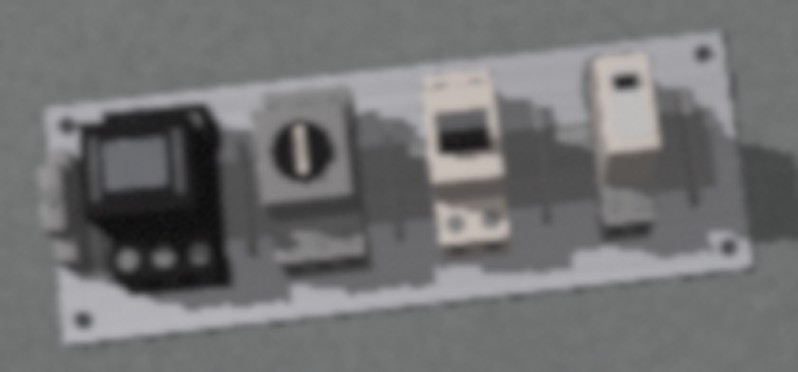

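View pics/s18z.png

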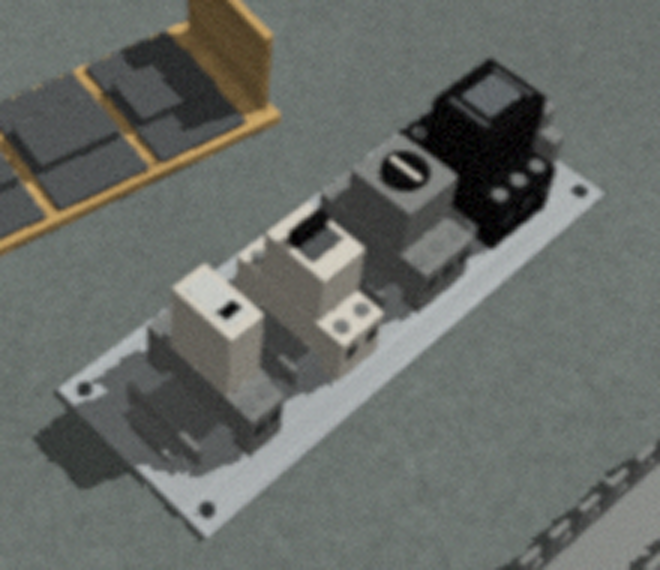

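```bash
python3 - <<'E'
from h import *
import pickle
cr=lambda P,s,o:(np.array(P,float)+.5)/s-.5+np.array(o)
t=np.radians(6.0);ax=np.array([np.cos(t),np.sin(t)]);ay=np.array([-np.sin(t),np.cos(t)])
def rep(k,w,o,yb):
    l=w[:,:2].mean(0)-o;d=w[1]-w[0];print(k,"dx %.1f dy %.1f mm"%(l@ax*1000,(l@ay-yb)*1000),(np.linalg.norm(w-np.roll(w,-1,0),axis=1)*1000).round(1),np.degrees(np.arctan2(d[1],d[0])).round(1))
T=dict(relay=([(590,57),(645,52),(660,148),(602,156)],.088,-.099),breaker=([(426,92),(492,85),(502,182),(436,188)],.074,-.033),timer=([(257,110),(347,103),(357,198),(268,207)],.072,.033))
for k,(P,z,y) in T.items(): rep("top "+k,fixed("top",cr(P,3.8,(150,112)),z),np.array([.6416,.0225]),y)
s=pickle.load(open('w17.pkl','rb'))
T=dict(relay=([(166,424),(248,420),(247,463),(166,463)],.088,-.099),breaker=([(164,275),(246,274),(246,334),(165,334)],.074,-.033),
 timer=([(164,129),(248,127),(248,206),(165,207)],.072,.033),br_sh=([(132,266),(271,264),(270,319),(134,321)],.038,-.033))
for k,(P,z,y) in T.items(): rep("wr "+k,wr(cr(P,2,(190,20)),z,s),np.array([.6423,.0215]),y)
c=wr(cr([(104,0)],2,(190,20)),.004,s)
# plate corners lower as reference
w=wr(cr([(109,474),(285,473)],2,(190,20)),.004,s);print("plate mid",w.mean(0)[:2],np.array([.6423,.0215])-.155*ay)
im=cv2.imread("pics/w17.png");cv2.imwrite("pics/w17c.png",cv2.resize(im[0:110,235:345],None,fx=5,fy=5,interpolation=cv2.INTER_CUBIC))
E
```

```text
top relay dx 0.7 dy 0.8 mm [22.  39.7 23.2 40.8] -85.3
top breaker dx -1.4 dy -0.4 mm [27.1 40.7 26.8 40.3] -84.4
top timer dx -0.8 dy -2.1 mm [37.  40.  36.4 40.9] -86.1
wr relay dx 1.6 dy 0.1 mm [39.9 22.8 40.3 20.7] 8.8
wr breaker dx 0.6 dy 0.2 mm [39.3 29.6 39.6 29. ] 7.0
wr timer dx 0.7 dy 0.4 mm [39.6 38.2 39.5 37.5] 8.2
wr br_sh dx 0.4 dy 0.5 mm [74.4 30.2 74.  30. ] 7.1
plate mid [ 0.65856952 -0.13203265] [ 0.65850191 -0.13265089]
```

View pics/w17c.png

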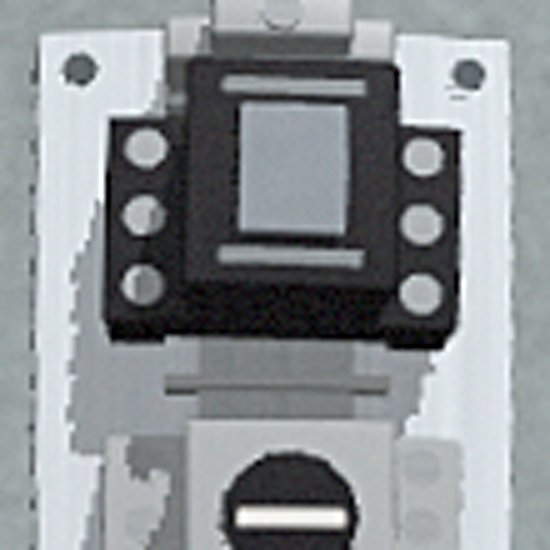

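```bash
python3 - <<'E'
from h import *
import pickle
s=pickle.load(open('w17.pkl','rb'))
t=np.radians(6.0);ax=np.array([np.cos(t),np.sin(t)]);ay=np.array([-np.sin(t),np.cos(t)])
for P,z in (([(188,58),(400,62),(398,283),(184,280)],.080),([(109,119),(461,129),(456,329),(106,323)],.038)):
    w=wr((np.array(P,float)+.5)/5-.5+[235,0],z,s);l=w.mean(0)[:2]-[.6423,.0215];d=w[1]-w[0]
    print(l@ax*1000,l@ay*1000-99,(np.linalg.norm(w-np.roll(w,-1,0),axis=1)*1000).round(1),np.degrees(np.arctan2(d[1],d[0])))
E
```

```text
0.2922162827244354 1.2970502075249755 [39.3 44.4 39.3 44.4] 6.08334571519602
0.32267634670002177 0.34953949081614155 [74.2 45.2 73.3 45.7] 5.289420481515923
```

```bash
python3 -c "
from h import *
st();print(ticket.close_job())"
```

```text
t 30.95 p [ 0.3521 -0.4656  0.2681] yaw_y -33.98 tz [ 0.0048 -0.001  -1.    ] w 0.0852 F [0.  0.2 0.6]
the job is handed in; nothing more can be done
None
```

All four modules are on the rail in reverse order: relay in the bay farthest from the end clamp, then breaker, timer, and contactor next to the clamp. I handed the job in at about 31 s of the 106 s allowed, with the arm clear of everything.

- **Seating:** each module went down in small steps until it touched, at the height expected for full seating. Contact forces I read were 13–27 N. The last pictures from all three cameras show all four standing upright in the right order.
- **Centring:** the wrist camera puts every module within about 1.6 mm of its bay centre. The relay has the largest error across the rail at 1.6 mm, part of which is likely a camera bias of about 0.8 mm.
- **Squareness:** the gripper was within about 0.1° of the rail's direction (about 6.0°) at each release. Edges picked by hand in the final wrist picture read 0–3° off that, mostly from picking error on such short edges.
- **Disagreement:** the top camera puts the timer 2.1 mm off along the row, where the wrist camera gives 0.4 mm. I trusted the wrist view because the top picture is coarse, about 1.7 mm per pixel. I did not measure the contactor in the top view.

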